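Clear the pipetting bench: troughs into the drawer, safety spectacles on the rail

ROBOT

A 6-joint arm with a two-finger parallel gripper is mounted at the origin on the work surface. World frame = base frame: x ahead of the robot, y to its left, z up, the work surface at z = 0. Lengths are in mm, angles in rad, forces in N, time in s.
With the tool pointing down it reaches from about 300 to 775 mm from the base axis. Payload 14.6 kg.
Tool frame: the origin (TCP) lies at the very end of the fingers, on their centre line; the grasp point (between the pads) lies manip.grip_depth behind it (manip.grip_depth is the distance from the TCP to the grasp point, in mm); x points along the fingers, z is the direction in which the jaws open and shut, and the axes are right-handed (so a half turn about x gives the same grasp; the last joint's range is limited). The gripper opens to 94 mm and grips with 3 to 60 N. Pads are 16 mm wide; open, the fingers measure 119 mm over their backs; the gripper's body (75 mm by 177 mm) begins 78 mm behind the grasp point.
Start: joints at [-1.2, 0.3, 1.521, -0, 1.321, -0.067], TCP at [233.163, -498.12, 181.946] pointing down, gripper open.
Joint ranges: [-3.03, 3.03], [-0.79, 2.21], [0.23, 2.52], [-1.04, 4.18], [0, 3.07], [-2.55, 2.55]. Speed limits (rad/s): [2.22, 2.22, 2.57, 3.14, 3.14, 3.14].

INTERFACE

Orientations are given as [roll, pitch, yaw] about the fixed x, y, z axes, in that order (R = Rz(yaw) Ry(pitch) Rx(roll)).
In Python, from cell import manip gives the robot as it stands.
- The arm moves only by the tool step_arm, never from a script. Its argument "commands" is one flat list of numbers, 7 for each row, row after row: the shift along the tool's x, y, z in m, then the turn, a rotation vector about the tool's x, y, z in degrees, then the finger opening in m, from 0 to 0.094. A call has 1 to 5 rows; each row shifts and turns the commanded pose from where the row before left it, along the tool's axes as they then stand; what a row does not reach is not made up. A row lasts 1/8 s, in which the tool goes at most 62.5 mm and 10.7 degrees, less where a joint would pass 70% of its speed; a pose out of reach is approached as far as the arm can. A call with a gripper value outside its range is refused whole. The fingers move at their own pace and stop on an object; "squeeze" is the grip in N (left out, the last holds). Time passes only in rows, so rows that do not move let the fingers close. It gives the time, the measured TCP pose, the force and the opening at its end, in the units of the state.
- manip.read_state(): the state, without advancing time (a new reading comes with each control period).
- manip.camera(name): name is "scene" or "top" or "wrist"; returns the picture (384x512x3 uint8, red, green, blue); there is no depth.
- manip.camera_model(name): a dict with "intrinsics" (3x3 intrinsics, pixels), "origin" and "orientation" of the camera in the world; the wrist camera has in their place "tool_from_camera" (4x4, takes a point from camera to tool coordinates, whose origin is the TCP and whose axes are the tool frame's). Camera axes: x right, y up, looking along -z (the intrinsics and any distortion apply to the point x, -y, -z); pixel columns grow to the right and rows downward; lengths in mm; the calibration is good to about 2 mm. A picture is of the moment at which its call begins: read the wrist's pose just before it. camera_model takes no time and is no camera call.
- manip.sign_off(): hands the job in, once; it reports no verdict.
Trained networks look in the newest picture that a camera, given by its name, has taken for a name from the list of things; names that differ only in an ending like _2 or _b are one class to them, and where a whole thing is asked for, a point or a joint stands for the part that bears it (a point fixed in the world has none). Each returns a list of dicts, best first, with "score" (0 to 1); they miss things now and then, are a little off and sometimes report something else, mostly with a low value. They report only what shows in the picture. A call takes as long as a camera call. They do not tell look-alikes from the thing itself.
- manip.find_in(thing, camera): "centre" ([row, column] in pixels, amid what is visible of it).
- manip.outline_of(thing, camera): "pixels" (384x512 bool, what is visible of it) and "centre" ([row, column] in pixels, amid what is visible of it).
The state is a dict: "clock": time; "joints": joint angles; "qd": joint speeds; "effort": joint torques, N m; "eef_pos": TCP position; "eef_rot": TCP orientation; "wrist_force": force on the tool from outside, world axes, zero at the start; "moment": the same for the moment, N m; "finger_gap": finger opening in mm.
Only numpy, scipy, OpenCV 4.12 (cv2) and the standard library are available. Lean on these libraries where they do the work, as an engineer would, in place of code of your own. Each camera call takes 0.05 s, during which the arm holds its last target. There are 200 camera calls.

TASK

Clear up the bench after pipetting: pull the drawer of the drawer unit well open by its handle, lay every pink reagent trough flat on the drawer's floor, lid up and none on top of another, then push the drawer fully shut. Hang both pairs of safety spectacles side by side over the flat rail on top of the unit, lenses on one side of it and ear hooks on the other, with both side arms resting on it. Leave the tip box and the bottle where they stand.

Things in the scene. Friction and masses are not known exactly. Their poses are not given: they have to be found in the camera images.
- unit: White sheet-steel drawer unit fixed to the bench, 300 deep (x) x 340 wide (y) x 100 mm high, one drawer with a navy front. Origin: centre of its underside. Its -x axis points out of the drawer front, towards the robot; front face at x = -150 mm, the carcass (top, sides) begins at x = -135 mm. A flat rail stands on its top on two posts.
- drawer (a joint): How far the drawer is pulled out (m): 0 shut, 0.17 at its stop; may start slightly ajar (up to 0.03). It slides along the unit's -x axis with about 1.5 N of friction (light damping) and stays where it is left; no spring.
- drawer_handle (a point): Middle of the drawer's straight horizontal handle bar, moves with the drawer: round steel, 11 mm thick, 130 mm long along the unit's y, its centre 40 mm in front of the drawer front (34 mm free gap), 65 mm above the bench (35 mm below the unit's top). Its two stalks are 116 mm apart. Can be pinched from above.
- drawer_floor (a point): Centre of the drawer's inner floor (upper face, 19 mm above the bench), moves with the drawer; axes as the unit's. The inside is 253 mm long (x) and 302 mm wide (y), walls 6 mm thick, 50 mm high over the floor; the front panel rises to 89 mm above the bench. Drawer out by q: the first q - 6 mm of the inside, at its -x end, is uncovered.
- rail_top (a point): Middle of the upper face of the spectacle rail, axes as the unit's: flat horizontal aluminium bar 36 mm wide (x), 8 thick, 360 long (y), its upper face 175 mm above the bench (75 above the unit's top), its middle line 60 mm behind the unit's front face. Two 16 mm posts carry it from below at y = +-155 mm.
- trough0: Lidded reagent trough, pale pink with a near-white lid, a block 112 long (x) x 52 wide (y) x 30 mm high, 0.09 to 0.15 kg. Origin: centre of its underside, z up through the lid. There may be two or three of them on the bench.
- trough1: Lidded reagent trough, pale pink with a near-white lid, a block 112 long (x) x 52 wide (y) x 30 mm high, 0.09 to 0.15 kg. Origin: centre of its underside, z up through the lid. There may be two or three of them on the bench.
- trough2: Lidded reagent trough, pale pink with a near-white lid, a block 112 long (x) x 52 wide (y) x 30 mm high, 0.09 to 0.15 kg. Origin: centre of its underside, z up through the lid. There may be two or three of them on the bench.
- specs0: Open safety spectacles, 55 g. Origin: at the underside, below the middle of the navy brow bar (9 thick x 136 wide, 33 to 45 mm up). Lenses 4 mm thick below it, |y| 9 to 66; they face -x. Side arms at y = +-66 (4 thick, 33 to 45 mm up) run straight back along +x to 90 mm, then black ear hooks slope down to the underside at x = 125. Centre of mass near x = 40.
- specs1: Open safety spectacles, 55 g. Origin: at the underside, below the middle of the navy brow bar (9 thick x 136 wide, 33 to 45 mm up). Lenses 4 mm thick below it, |y| 9 to 66; they face -x. Side arms at y = +-66 (4 thick, 33 to 45 mm up) run straight back along +x to 90 mm, then black ear hooks slope down to the underside at x = 125. Centre of mass near x = 40.
- specs0_mid (a point): Point of specs0 midway between the straight side arms at the level of their lower edges: 46 mm behind the brow bar's middle (+x), 33 mm above the underside. Lies on the rail's upper face when the spectacles hang centred on it.
- specs1_mid (a point): Point of specs1 midway between the straight side arms at the level of their lower edges: 46 mm behind the brow bar's middle (+x), 33 mm above the underside. Lies on the rail's upper face when the spectacles hang centred on it.
- tip_box: Bystander: pink pipette tip box with clear lid, 122 x 84 x 62 mm, loose. Origin: centre of its underside.
- bottle: Bystander: capped glass bottle, 72 mm diameter, 150 mm tall, loose. Origin: centre of its underside.
There are look-alikes about, which are no part of the job. Leave any black, brown or red look-alike of the trough0 alone.

How it is judged (in metres and radians):
On the way, in this order (a step that is already met when the one before it is completed fails the run):
1. the drawer is pulled well open (by 120 mm or more) (value of joint drawer above 0.12 m), for 0.2 s.
2. every trough lies flat on the drawer's floor, lid up, released (x of trough0 in the frame of drawer_floor between -0.13 and 0.13 m and y of trough0 in the frame of drawer_floor between -0.15 and 0.15 m and z of trough0 in the frame of drawer_floor between -0.006 and 0.01 m and angle between each of trough0, trough1, trough2's own z axis and vertical below 0.12 rad and x of trough1 in the frame of drawer_floor between -0.13 and 0.13 m and y of trough1 in the frame of drawer_floor between -0.15 and 0.15 m and z of trough1 in the frame of drawer_floor between -0.006 and 0.01 m and x of trough2 in the frame of drawer_floor between -0.13 and 0.13 m and y of trough2 in the frame of drawer_floor between -0.15 and 0.15 m and z of trough2 in the frame of drawer_floor between -0.006 and 0.01 m and contact force between the fingers and trough0 below 0.1 N and contact force between the fingers and trough1 below 0.1 N and contact force between the fingers and trough2 below 0.1 N), for 0.3 s.
3. the drawer is pushed fully shut (to 6 mm) with the troughs in it (value of joint drawer below 0.006 m and x of trough0 in the frame of drawer_floor between -0.13 and 0.13 m and y of trough0 in the frame of drawer_floor between -0.15 and 0.15 m and z of trough0 in the frame of drawer_floor between -0.006 and 0.01 m and angle between each of trough0, trough1, trough2's own z axis and vertical below 0.12 rad and x of trough1 in the frame of drawer_floor between -0.13 and 0.13 m and y of trough1 in the frame of drawer_floor between -0.15 and 0.15 m and z of trough1 in the frame of drawer_floor between -0.006 and 0.01 m and x of trough2 in the frame of drawer_floor between -0.13 and 0.13 m and y of trough2 in the frame of drawer_floor between -0.15 and 0.15 m and z of trough2 in the frame of drawer_floor between -0.006 and 0.01 m), for 0.2 s.
At the end, for the whole second after the job is handed in: Drawer shut to 6 mm; every trough flat (0.12 rad) on its floor, lid up; both spectacles at rest across the rail, level to 0.3 rad, square to 0.35 rad, arms on its upper face (-8 to +12 mm), their midpoint within 32 mm of its middle line and 125 mm of its middle along it (all of step 3 and x of specs0_mid in the frame of rail_top between -0.032 and 0.032 m and y of specs0_mid in the frame of rail_top between -0.125 and 0.125 m and z of specs0_mid in the frame of rail_top between -0.008 and 0.012 m and angle between each of specs0, specs1's own z axis and vertical below 0.3 rad and angle between the x axis of each of specs0, specs1 and the x axis of rail_top, either way round below 0.35 rad and linear speed of each of specs0, specs1 below 0.02 m/s and x of specs1_mid in the frame of rail_top between -0.032 and 0.032 m and y of specs1_mid in the frame of rail_top between -0.125 and 0.125 m and z of specs1_mid in the frame of rail_top between -0.008 and 0.012 m); the robot touches nothing.
It fails at once if the tip box is pushed aside (30 mm) (distance of tip_box from where it was at the start of the episode above 0.03 m).
It fails at once if the bottle is pushed aside (30 mm) or knocked over (distance of bottle from where it was at the start of the episode above 0.03 m or angle between bottle's own z axis and vertical above 0.6 rad).
Of trough0, trough1, trough2 only 2 to 3 are there at a start; the rules pass over those that are not, and their reading is None.
At some moment in a run one of trough0, trough1, trough2 may be knocked a few centimetres aside while the robot is not near it.
It also fails if it takes over 208 s, if anything falls off the work surface, if the arm or the gripper's body presses on something with over 40 N, if the wrist force passes 120 N, or if a joint passes its speed limit or range.

## Working session

There is one attempt and no reset: what is moved stays moved. The work goes in short steps, Python scripts to look and compute and a tool call to move; the robot and the scene stay as the last step left them, time stands still between calls to the robot, and variables do not carry over. Pictures are saved under pics/ and viewed, about 12 in all and at most 16, crops included, and the job is handed in when it is done.

Besides the shell and the picture viewer there is one more tool, called after "Call:" as name(argument=value, ...), one argument or row to a line, values as JSON. step_arm: Moves the arm, as the interface text tells. Its arguments: {"type":"object","properties":{"commands":{"type":"array"},"squeeze":{"type":"number"}},"required":["commands"]}

```bash
mkdir -p pics; ls; python3 - <<'E'
from cell import manip
import cv2,numpy as np
print(manip.read_state(), manip.grip_depth)
for n in ("scene","top"):
    im=manip.camera(n); cv2.imwrite(f"pics/{n}0.png",im[:,:,::-1])
    print(manip.camera_model(n))
print(manip.camera_model("wrist"))
E
```

```text
pics
{'clock': 0.0, 'joints': array([-1.19959011e+00,  3.00466147e-01,  1.52159290e+00, -1.27810716e-06,
        1.32069771e+00, -6.66130186e-02]), 'qd': array([ 0.00062557,  0.00074854,  0.00161228, -0.00064275,  0.00016326,
       -0.00137676]), 'effort': array([ 5.19327496e-04, -5.31811953e+01, -3.52741134e+01,  7.08593940e-02,
        2.43858341e-02, -8.56647557e-05]), 'eef_pos': array([ 233.06433864, -497.85224662,  181.38406527]), 'eef_rot': array([3.07604309, 1.56963222, 1.94306631]), 'wrist_force': array([-0.14674151,  0.40592937,  0.41222062]), 'moment': array([ 0.04917994, -0.04021138,  0.02335868]), 'finger_gap': 94.2471586556927} 18.8
{'intrinsics': array([[418.8843424 ,   0.        , 259.63166909],
       [  0.        , 418.8843424 , 190.25259241],
       [  0.        ,   0.        ,   1.        ]]), 'origin': array([1011.73501168, -386.57462536, 1018.55937622]), 'orientation': array([0.66586131, 0.01825077, 0.73786198])}
{'intrinsics': array([[408.41315533,   0.        , 260.6420091 ],
       [  0.        , 408.41315533, 191.94657715],
       [  0.        ,   0.        ,   1.        ]]), 'origin': array([ 308.24014512,  120.36459829, 1467.76668976]), 'orientation': array([ 0.16530648, -0.0260063 , -1.57357994])}
{'intrinsics': array([[293.59050797,   0.        , 254.42500547],
       [  0.        , 293.59050797, 192.69374517],
       [  0.        ,   0.        ,   1.        ]]), 'tool_from_camera': array([[-8.69858864e-04,  2.88174049e-01, -9.57577653e-01,
        -2.02424496e+02],
       [ 4.45301725e-04,  9.57578032e-01,  2.88173759e-01,
         8.37045970e+01],
       [ 9.99999523e-01, -1.75740482e-04, -9.61282140e-04,
        -4.42267991e-01],
       [ 0.00000000e+00,  0.00000000e+00,  0.00000000e+00,
         1.00000000e+00]])}
```

View pics/scene0.png

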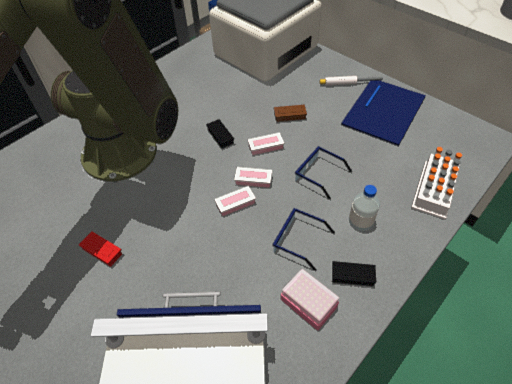

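View pics/top0.png

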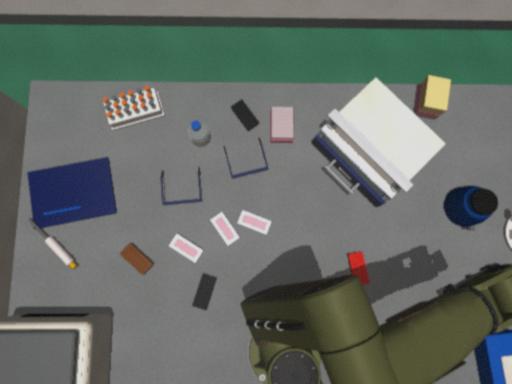

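Scene picture: troughs with pink windows at (266,143), (253,177), (236,200); red, black and brown blocks are look-alikes. The specs are at (323,172) and (303,238), the unit is bottom left with its handle at (192,298). The top picture shows the same troughs at (255,222), (225,228), (186,247).

```bash
cat > h.py <<'E'
from cell import manip
import cv2,numpy as np
from scipy.spatial.transform import Rotation as R
def rot(e): return R.from_euler('xyz',e).as_matrix()
def cam(n,st=None):
    m=manip.camera_model(n)
    if n!='wrist': return m['intrinsics'],rot(m['orientation']),np.array(m['origin'])
    st=st or manip.read_state(); T=m['tool_from_camera']; Rt=rot(st['eef_rot'])
    return m['intrinsics'],Rt@T[:3,:3],Rt@T[:3,3]+st['eef_pos']
def toplane(c,uv,z):
    K,Rc,o=c; uv=np.atleast_2d(uv).astype(float)
    d=np.c_[(uv[:,0]-K[0,2])/K[0,0],-(uv[:,1]-K[1,2])/K[1,1],-np.ones(len(uv))]@Rc.T
    return o+d*((z-o[2])/d[:,2])[:,None]
def proj(c,P):
    K,Rc,o=c; p=(np.atleast_2d(P)-o)@Rc
    return np.c_[K[0,0]*p[:,0]/-p[:,2]+K[0,2],K[1,1]*p[:,1]/p[:,2]+K[1,2]]
def rect(c,mask,z):
    v,u=np.nonzero(mask); P=toplane(c,np.c_[u,v],z)[:,:2].astype(np.float32)
    (cx,cy),(w,h),a=cv2.minAreaRect(P)
    if w<h: a+=90; w,h=h,w
    return np.round([cx,cy,w,h,(a+90)%180-90],1)
E
python3 - <<'E'
from h import *
out={}
for n in ("top","scene"):
    im=manip.camera(n); c=cam(n); cv2.imwrite(f"pics/{n}1.png",im[:,:,::-1])
    for t,z in (("trough0",30),("specs0",39),("tip_box",62),("bottle",75),("drawer_handle",65),("unit",100)):
        for d in manip.outline_of(t,n):
            if d['score']>.2: print(n,t,round(d['score'],2),np.round(d['centre']),d['pixels'].sum(),rect(c,d['pixels'],z))
im=cv2.imread("pics/top1.png"); cv2.imwrite("pics/crop1.png",cv2.resize(im[60:290,140:460],None,fx=2.4,fy=2.4,interpolation=cv2.INTER_CUBIC))
E
```

```text
top trough0 0.87 [228. 222.] 431 [419.1 210.5 109.4  49.5  37.1]
top trough0 0.8 [248. 182.] 480 [351.7 344.3 113.8  51.3  58.1]
top trough0 0.78 [258. 139.] 540 [317.4 512.3 114.1  58.8  46.5]
top trough0 0.78 [111. 246.] 443 [837.2 140.7 116.2  56.6  34.1]
top trough0 0.77 [222. 254.] 451 [442.5 107.1 109.5  52.5  68.1]
top trough0 0.71 [290. 202.] 497 [203.7 277.  112.   51.6 -16.7]
top trough0 0.56 [266. 358.] 455 [ 280.5 -255.3  112.8   57.2   10.7]
top specs0 0.67 [173. 250.] 164 [636.8 153.7 174.4  91.7  65.8]
top specs0 0.42 [173. 348.] 1464 [ 621.6 -221.5  341.9   86.7   43.3]
top tip_box 0.62 [126. 280.] 815 [ 7.911e+02  7.500e+00  1.355e+02  8.260e+01 -4.000e-01]
top bottle 0.66 [129. 199.] 435 [753.2 302.3  96.9  67.8  26.9]
top drawer_handle 0.92 [171. 347.] 1579 [ 615.9 -215.1  340.7   90.7   43.3]
top unit 0.88 [137. 375.] 9521 [ 707.7 -314.9  384.5  371.9   43.7]
scene trough0 0.88 [274. 353.] 985 [842.8 135.4 114.6  65.6  37.8]
scene trough0 0.84 [176. 251.] 630 [423.4 199.4 113.8  71.1  35.1]
scene trough0 0.75 [115. 287.] 438 [322.7 501.4 109.7  76.2  48.9]
scene t
[... 218 characters left out ...]
132. 220.] 473 [210.4 267.3 136.9  58.8 -18.2]
scene specs0 0.77 [160. 313.] 552 [576.3 355.6 167.3 145.4 -84.5]
scene specs0 0.58 [229. 287.] 461 [679.3 129.9 158.7 133.5 -75.8]
scene tip_box 0.91 [297. 315.] 1958 [ 8.041e+02 -7.200e+00  1.254e+02  1.003e+02 -1.000e-01]
scene tip_box 0.66 [177. 252.] 675 [443.1 183.1 111.7  72.3  34.5]
scene bottle 0.83 [207. 362.] 1003 [756.1 300.6 162.5  70.9 -70.9]
scene bottle 0.53 [309. 189.] 1779 [ 605.3 -214.9  337.5   61.3   43.7]
scene drawer_handle 0.74 [309. 185.] 1728 [ 600.4 -211.7  339.2   63.8   43.9]
scene drawer_handle 0.65 [143. 266.] 552 [383.6 309.  111.9  73.1  59.4]
scene unit 0.71 [342. 185.] 12699 [ 651.4 -281.4  390.8  199.8   42. ]
```

View pics/crop1.png

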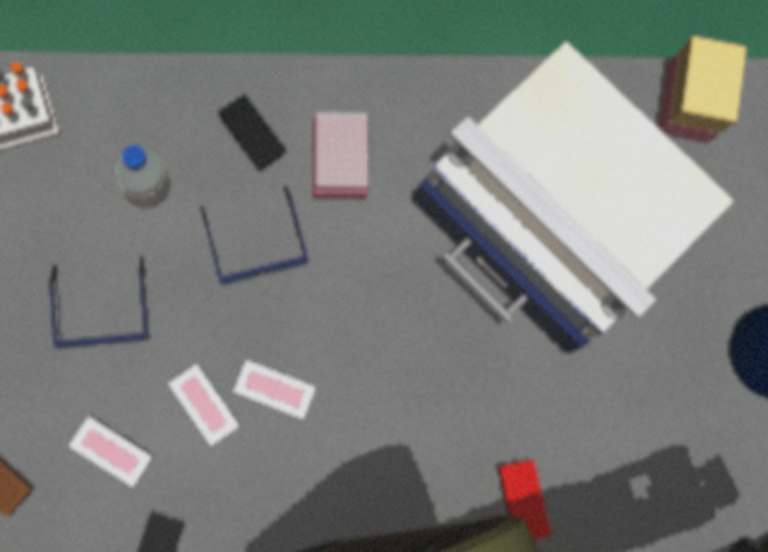

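The crop shows three pink-lidded troughs at full-frame (254,222), (225,228), (186,247), i.e. crop (275,389), (203,404), (110,452). These fit "pale pink with near-white lid". The brown, red and two black blocks don't, and I'll leave them alone. The bow bars of the specs run (57,345)-(147,337) and (222,281)-(306,260), arms away from the robot. The rail runs (460,125)-(648,305), and the handle bar (446,255)-(511,318).

```bash
cat >> h.py <<'E'
def go(target,yaw,st=None):
    """tool-frame shift (mm) and turn (deg) to reach TCP target, pointing down, jaw axis (tool z) at world yaw deg (mod 180)"""
    st=st or manip.read_state(); Rt=rot(st['eef_rot']); best=None
    for k in (0,180):
        a=np.radians(yaw+k); z=np.array([np.cos(a),np.sin(a),0]); x=np.array([0,0,-1.]); y=np.cross(z,x)
        rv=np.degrees(R.from_matrix(Rt.T@np.c_[x,y,z]).as_rotvec())
        if best is None or np.linalg.norm(rv)<np.linalg.norm(best): best=rv
    d=Rt.T@(np.array(target)-st['eef_pos'])
    return np.round(d,1),np.round(best,1)
E
python3 - <<'E'
from h import *
from scipy.optimize import least_squares
c=cam('top')
cr=lambda a:np.array(a,float)/2.4+[140,60]-0.3
M=[((470,118),(-72,180,175)),((655,298),(-72,-180,175)),((638,316),(-108,-180,175)),((452,132),(-108,180,175)),((566,42),(150,170,100)),((732,202),(150,-170,100))]
uv=cr([m[0] for m in M]); P=np.array([m[1] for m in M],float)
def tr(p,P): 
    a=p[2]; return np.c_[p[0]+np.cos(a)*P[:,0]-np.sin(a)*P[:,1],p[1]+np.sin(a)*P[:,0]+np.cos(a)*P[:,1],P[:,2]]
f=lambda p:(proj(c,tr([p[0]*1,p[1],p[2]/100],P))-uv).ravel()
r=least_squares(f,[700,-300,-81]); p=np.r_[r.x[:2],r.x[2]/100]; print("unit",p[:2],np.degrees(p[2]),"res",np.round(r.fun,1))
h=toplane(c,cr([(446,255),(511,318)]),65); a=p[2]
Ru=np.array([[np.cos(a),np.sin(a)],[-np.sin(a),np.cos(a)]])
print("handle ends",h.round(), "in unit",((h[:,:2]-p[:2])@Ru.T).round(1))
for s in ([(57,345),(147,337)],[(222,281),(306,260)]):
    b=toplane(c,cr(s),45)[:,:2]; d=b[0]-b[1]; print("brow",b.mean(0).round(1),np.linalg.norm(d).round(1),"yaw x",np.degrees(np.arctan2(-d[0],d[1])).round(1))
st=manip.read_state(); print(rot(st['eef_rot']).round(2))
E
```

```text
unit [ 728.98808265 -338.57616826] -46.446083554034665 res [-0.8 -1.2  0.6  0.7  0.3  0.7 -0.8 -0.   0.1 -0.2  0.7 -0.2]
handle ends [[ 636. -147.   65.]
 [ 542. -239.   65.]] in unit [[-203.4   64.8]
 [-201.   -67.1]]
brow [510.2 357.4] 130.9 yaw x 5.2
brow [616.1 121.3] 128.6 yaw x 14.5
[[-0.    0.91  0.42]
 [ 0.    0.42 -0.91]
 [-1.   -0.   -0.  ]]
```

```bash
python3 - <<'E'
from h import *
d,r=go([605,-208.5,150],43.55); print(d,r, manip.read_state()['joints'].round(2))
E
```

```text
[  31.9  459.6 -104.6] [71.5 -0.   0. ] [-1.2   0.3   1.52 -0.    1.32 -0.07]
```

Call:
step_arm(
  commands=[0.003,0.046,-0.0105,0,0,0,0.02,0.003,0.046,-0.0105,0,0,0,0.02,0.003,0.046,-0.0105,0,0,0,0.0,0.003,0.046,-0.0105,0,0,0,0.0,0.003,0.046,-0.0105,0,0,0,0.0],
  squeeze=20,
)

```text
clock: 1.42
eef_pos: [420.3, -352.0, 167.0]
eef_rot: [0.389, 1.57, -0.744]
wrist_force: [0.0, -0.2, -0.5]
finger_gap: 47.5
```

Call:
step_arm(
  commands=[0.003,0.046,-0.0105,0,0,0,0.0,0.003,0.046,-0.0105,0,0,0,0.0,0.003,0.046,-0.0105,0,0,0,0.0,0.003,0.046,-0.0105,0,0,0,0.0,0.003,0.046,-0.0105,0,0,0,0.0],
)

```text
clock: 2.05
eef_pos: [606.4, -206.9, 151.9]
eef_rot: [0.716, 1.571, -0.417]
wrist_force: [-0.8, -0.9, -0.2]
finger_gap: 0.6
```

Call:
step_arm(
  commands=[0,0,0,10.2,0,0,0,0,0,0,10.2,0,0,0,0,0,0,10.2,0,0,0,0,0,0,10.2,0,0,0,0,0,0,10.2,0,0,0],
)

```text
clock: 2.68
eef_pos: [605.3, -208.0, 151.9]
eef_rot: [-1.72, 1.571, 2.535]
wrist_force: [-0.8, 0.0, 0.2]
finger_gap: 0.7
```

Call:
step_arm(
  commands=[0,0,0,10.2,0,0,0,0,0,0,10.2,0,0,0,0,0,0,0,0,0,0],
)

```text
clock: 3.05
eef_pos: [605.3, -208.0, 151.9]
eef_rot: [-1.187, 1.571, 2.718]
wrist_force: [-0.1, -0.0, -0.0]
finger_gap: 0.4
```

```bash
python3 - <<'E'
from h import *
st=manip.read_state(); print(st['eef_pos'].round(1),st['joints'].round(2)); print(go([605,-208.5,150],43.55))
c=cam('wrist',st); im=manip.camera('wrist').copy()
# expected handle line and front edge
a=np.radians(-46.45); T=lambda x,y,z:[729+np.cos(a)*x-np.sin(a)*y,-338.6+np.sin(a)*x+np.cos(a)*y,z]
for P in ([-202,65,65],[-202,-65,65],[-162,65,89],[-162,-65,89],[-179.5,0,65]):
    u,v=proj(c,T(*P))[0]; cv2.circle(im,(int(u),int(v)),3,(255,0,0),-1)
cv2.imwrite("pics/w1.png",im[:,:,::-1])
E
```

```text
[ 605.3 -208.   151.9] [-0.39  0.53  1.28  0.    1.34  1.99]
(array([1.9, 0.2, 0.5]), array([0.2, 0. , 0. ]))
```

View pics/w1.png

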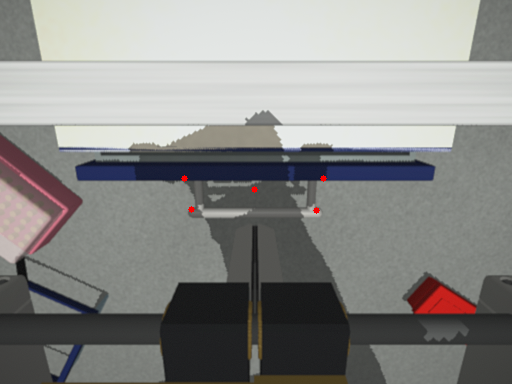

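The wrist view puts the bar at row 212 and the front's lower edge at row 180, within about 2 px of the projected markers. I'll hook behind the handle and pull.

Call:
step_arm(
  commands=[0.04,0,0,0,0,0,0,0.04,0,0,0,0,0,0,0.02,0,0,0,0,0,0,0,0,0,0,0,0,0],
)

```text
clock: 3.6
eef_pos: [604.9, -207.9, 51.2]
eef_rot: [-1.161, 1.569, 2.745]
wrist_force: [0.1, 0.2, -0.1]
finger_gap: 0.6
```

Call:
step_arm(
  commands=[0,-0.01,0,0,0,0,0,0,-0.02,0,0,0,0,0,0,-0.02,0,0,0,0,0,0,-0.02,0,0,0,0,0,0,-0.02,0,0,0,0,0],
)

```text
clock: 4.22
eef_pos: [543.1, -142.3, 53.7]
eef_rot: [2.08, 1.568, -0.298]
wrist_force: [0.8, -0.3, 0.2]
finger_gap: 0.1
```

Call:
step_arm(
  commands=[0,-0.02,0,0,0,0,0,0,-0.02,0,0,0,0,0,0,-0.015,0,0,0,0,0,0,-0.01,0,0,0,0,0,0,-0.004,0,0,0,0,0],
)

```text
clock: 4.85
eef_pos: [495.4, -92.8, 52.4]
eef_rot: [2.153, 1.57, -0.225]
wrist_force: [-0.6, -0.8, -0.6]
finger_gap: 0.2
```

Call:
step_arm(
  commands=[0,0,0,0,0,0,0,0,0.004,0,0,0,0,0,0,0,0,0,0,0,0],
)

```text
clock: 5.22
eef_pos: [498.5, -96.4, 51.8]
eef_rot: [1.444, 1.571, -0.936]
wrist_force: [-0.9, -0.3, 0.1]
finger_gap: 0.4
```

```bash
python3 - <<'E'
from h import *
st=manip.read_state(); print(st['eef_pos'].round(1))
im=manip.camera('top'); cv2.imwrite("pics/t2.png",cv2.resize(im[60:290,140:460],None,fx=2.4,fy=2.4,interpolation=cv2.INTER_CUBIC)[:,:,::-1])
c=cam('top')
for d in manip.outline_of('trough0','top'):
    v=im[d['pixels']].mean(0)
    if d['score']>.2: print(d['score'],rect(c,d['pixels'],30),v.round())
E
```

```text
[498.5 -96.4  51.8]
0.96 [352.5 344.  113.5  53.5  58.1] [212. 194. 200.]
0.9 [204.6 276.4 107.1  50.9 -17.7] [53. 53. 53.]
0.89 [316.7 511.2 116.3  56.9  48. ] [113.  76.  53.]
0.75 [837.8 142.6 116.7  57.1  36. ] [49. 49. 49.]
0.74 [441.9 106.4 112.7  53.1  68.1] [212. 195. 200.]
0.69 [ 280.2 -257.   111.4   55.3    9. ] [194.  46.  42.]
0.58 [420.1 210.3 112.4  51.6  34.9] [214. 196. 202.]
```

View pics/t2.png

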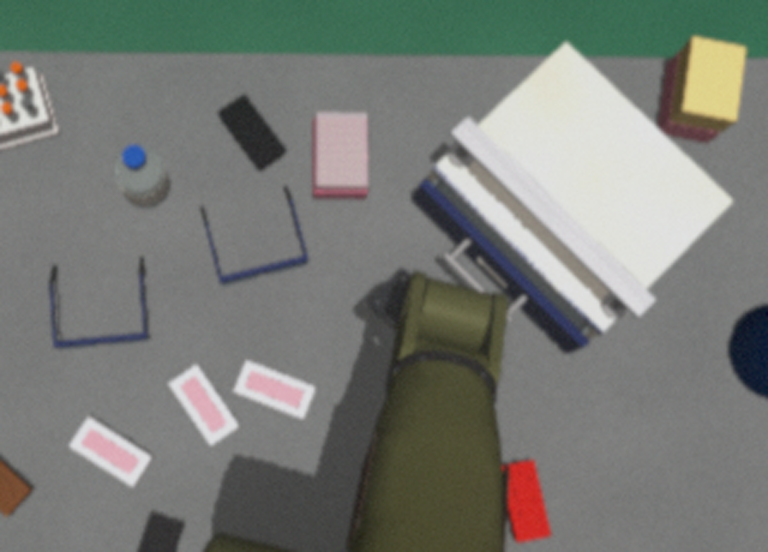

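```bash
python3 - <<'E'
from h import *
st=manip.read_state(); print(st['eef_pos'].round(1))
c=cam('wrist',st); im=manip.camera('wrist').copy()
a=np.radians(-46.45); T=lambda x,y,z:[729+np.cos(a)*x-np.sin(a)*y,-338.6+np.sin(a)*x+np.cos(a)*y,z]
for P in ([-202,65,65],[-202,-65,65],[-162,170,89],[-162,-170,89],[-108,170,175],[-108,-170,175]):
    u,v=proj(c,T(*P))[0]; cv2.circle(im,(int(u),int(v)),3,(255,0,0),-1)
u,v=proj(c,st['eef_pos'])[0]; cv2.circle(im,(int(u),int(v)),3,(0,255,0),-1)
s=manip.camera('scene'); 
cv2.imwrite("pics/w2.png",np.hstack([im,s])[:,:,::-1][:,:1024:1]) 
cv2.imwrite("pics/w2.png",cv2.resize(np.vstack([im,s]),None,fx=.78,fy=.78)[:,:,::-1])
E
```

```text
[498.3 -96.1  51.8]
```

View pics/w2.png

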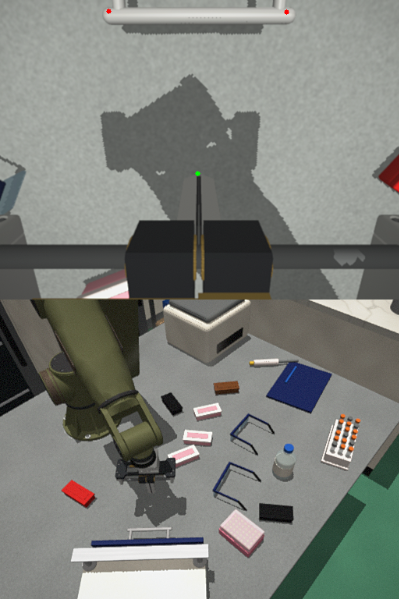

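The drawer did not follow: the bar still sits on the red markers. The hook passed without catching, so I'll pinch the bar from above instead, leaning the tool away from the rail.

Call:
step_arm(
  commands=[-0.05,0,0,0,0,0,0.032,-0.05,0,0,0,0,0,0.032,0,0.044,0,0,0,0,0.032,0,0.044,0,0,0,0,0.032,0,0.044,0,0,0,0,0.032],
)

```text
clock: 6.05
eef_pos: [590.2, -192.4, 152.1]
eef_rot: [2.026, 1.571, -0.353]
wrist_force: [0.9, 0.4, 0.5]
finger_gap: 32.0
```

Call:
step_arm(
  commands=[0,0,0,-10,0,0,0.032,0,0,0,-10,0,0,0.032,0,0,0,-10,0,0,0.032,0,0,0,-10,0,0,0.032,0,0,0,-10,0,0,0.032],
)

```text
clock: 6.68
eef_pos: [589.3, -191.4, 151.8]
eef_rot: [-2.046, 1.57, 2.736]
wrist_force: [-0.1, -0.0, -0.2]
finger_gap: 32.1
```

Call:
step_arm(
  commands=[0,0,0,-10,0,0,0.032,0,0,0,-10,0,0,0.032,0,0,0,-10,0,0,0.032,0,0,0,-10,0,0,0.032,0,0,0,0,-8,0,0.032],
)

```text
clock: 7.3
eef_pos: [589.9, -192.4, 151.3]
eef_rot: [-0.004, 1.429, -0.811]
wrist_force: [0.9, -0.3, -0.1]
finger_gap: 32.0
```

Call:
step_arm(
  commands=[0,0,0,0,0,0,0.032,0,0,0,0,0,0,0.032],
)

```text
clock: 7.55
eef_pos: [589.6, -191.4, 152.3]
eef_rot: [0.002, 1.432, -0.807]
wrist_force: [1.6, -0.3, 0.1]
finger_gap: 32.4
```

```bash
cat >> h.py <<'E'
A=np.radians(-46.45)
def U(x,y,z): return np.array([729+np.cos(A)*x-np.sin(A)*y,-338.6+np.sin(A)*x+np.cos(A)*y,z])
def inU(P): d=np.array(P[:2])-[729,-338.6]; return np.round([np.cos(A)*d[0]+np.sin(A)*d[1],-np.sin(A)*d[0]+np.cos(A)*d[1],P[2]],1)
def shift(target,st=None):
    st=st or manip.read_state(); return np.round(rot(st['eef_rot']).T@(np.array(target)-st['eef_pos']),1)
E
python3 - <<'E'
from h import *
st=manip.read_state(); print(inU(st['eef_pos']),st['joints'].round(2),st['finger_gap'])
print(rot(st['eef_rot']).round(3)); print("to grasp",shift(U(-202,0,51)))
c=cam('wrist',st); im=manip.camera('wrist').copy()
for P in ([-202,65,65],[-202,-65,65],[-202,0,51]):
    u,v=proj(c,U(*P))[0]; cv2.circle(im,(int(u),int(v)),3,(255,0,0),-1)
cv2.imwrite("pics/w3.png",im[:,:,::-1])
E
```

```text
[-202.7    0.3  152.3] [-0.34  0.4   1.46 -0.07  1.16  0.49] 32.39421002062951
[[ 0.095  0.723  0.684]
 [-0.1    0.691 -0.716]
 [-0.99   0.     0.138]]
to grasp [100.5  -0.3 -13.2]
```

View pics/w3.png

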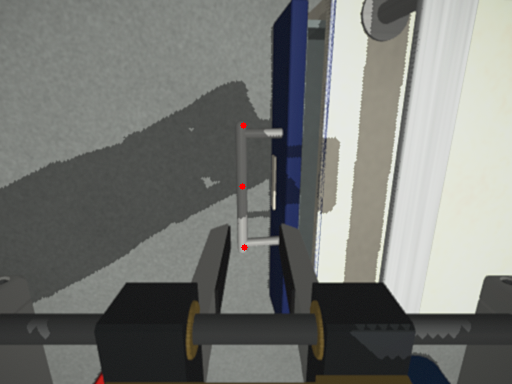

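The bar spans (243,125)-(245,247), on the markers. Descend and pinch.

Call:
step_arm(
  commands=[0.035,0,-0.0046,0,0,0,0.032,0.035,0,-0.0046,0,0,0,0.032,0.03,0,-0.004,0,0,0,0.032,0,0,0,0,0,0,0.032],
)

```text
clock: 8.1
eef_pos: [589.0, -192.0, 48.9]
eef_rot: [-0.014, 1.436, -0.823]
wrist_force: [0.5, -0.4, 0.9]
finger_gap: 31.7
```

Call:
step_arm(
  commands=[0,0,0,0,0,0,0.0,0,0,0,0,0,0,0.0,0,0,0,0,0,0,0.0,0,0,0,0,0,0,0.0],
  squeeze=30,
)

```text
clock: 8.6
eef_pos: [590.1, -192.0, 51.5]
eef_rot: [0.002, 1.431, -0.806]
wrist_force: [-0.6, -0.6, -0.2]
finger_gap: -0.0
```

Nothing is between the pads. I need to see why.

```bash
python3 - <<'E'
from h import *
st=manip.read_state(); print(inU(st['eef_pos']))
c=cam('wrist',st); im=manip.camera('wrist').copy()
for P in ([-204,65,65],[-204,-65,65]):
    u,v=proj(c,U(*P))[0]; cv2.circle(im,(int(u),int(v)),2,(255,0,0),-1)
u,v=proj(c,st['eef_pos'])[0]; cv2.circle(im,(int(u),int(v)),2,(0,255,0),-1)
s=manip.camera('scene'); s=cv2.resize(s[210:384,60:300],(512,371),interpolation=cv2.INTER_CUBIC)
cv2.imwrite("pics/w4.png",cv2.resize(np.vstack([im,s]),None,fx=.78,fy=.78)[:,:,::-1])
E
```

```text
[-201.9    0.3   51.5]
```

View pics/w4.png

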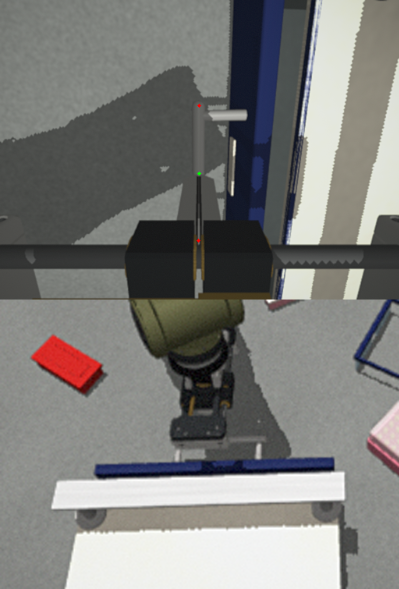

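```bash
python3 - <<'E'
from h import *
im=manip.camera('wrist'); s=manip.camera('scene')
a=cv2.resize(im[110:310,170:350],None,fx=3,fy=3,interpolation=cv2.INTER_CUBIC)[:600]
b=cv2.resize(s[240:330,130:240],(250,205),interpolation=cv2.INTER_CUBIC)
o=np.zeros((600,795,3),np.uint8); o[:,:540]=a; o[:205,545:795]=b
cv2.imwrite("pics/w5.png",o[:,:,::-1])
E
```

```text
(no output)
```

View pics/w5.png

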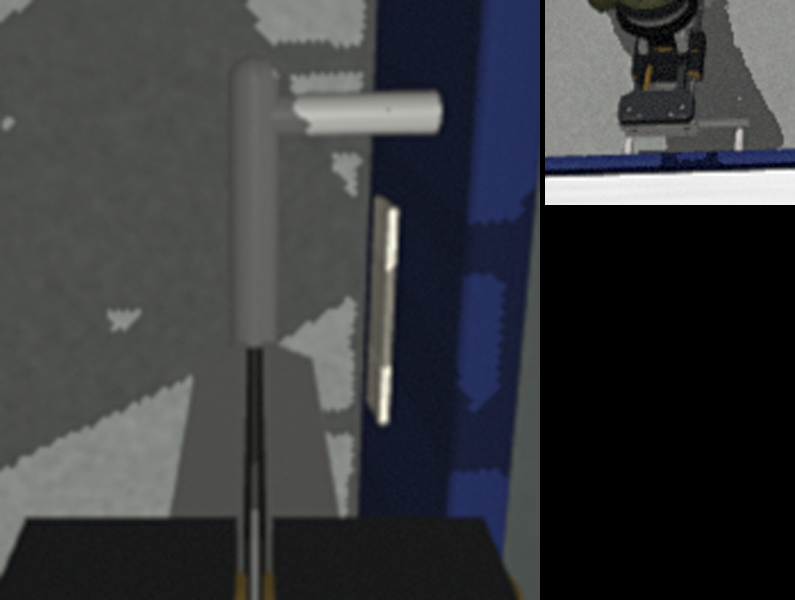

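The bar disappears exactly at the finger-tip edge, so the tips are still above it. The real finger end looks about 20 mm higher than reported. I'll go 18 mm lower and pinch again, which clears everything either way.

Call:
step_arm(
  commands=[0,0,0,0,0,0,0.032,0,0,0,0,0,0,0.032,0.009,0,-0.001,0,0,0,0.032,0.009,0,-0.001,0,0,0,0.032,0,0,0,0,0,0,0.032],
)

```text
clock: 9.43
eef_pos: [589.7, -192.2, 31.7]
eef_rot: [-0.006, 1.433, -0.815]
wrist_force: [-0.2, -0.2, 0.5]
finger_gap: 31.7
```

Call:
step_arm(
  commands=[0,0,0,0,0,0,0.0,0,0,0,0,0,0,0.0,0,0,0,0,0,0,0.0,0,0,0,0,0,0,0.0],
)

```text
clock: 9.93
eef_pos: [590.6, -192.5, 33.4]
eef_rot: [0.003, 1.43, -0.806]
wrist_force: [0.8, -1.2, 2.0]
finger_gap: 9.9
```

Call:
step_arm(
  commands=[0,0,0,0,0,0,0.032,0,0,0,0,0,0,0.032,0.006,0,-0.001,0,0,0,0.032,0.006,0,-0.001,0,0,0,0.032,0,0,0,0,0,0,0.032],
)

```text
clock: 10.55
eef_pos: [589.7, -192.0, 19.9]
eef_rot: [-0.004, 1.432, -0.813]
wrist_force: [-0.6, -0.1, 0.3]
finger_gap: 32.4
```

Call:
step_arm(
  commands=[0,0,0,0,0,0,0.0,0,0,0,0,0,0,0.0,0,0,0,0,0,0,0.0,0,0,0,0,0,0,0.0],
)

```text
clock: 11.05
eef_pos: [590.4, -192.3, 21.2]
eef_rot: [0.003, 1.43, -0.806]
wrist_force: [1.3, -0.5, 2.8]
finger_gap: 10.0
```

```bash
python3 - <<'E'
from h import *
st=manip.read_state(); print(inU(st['eef_pos']),st['finger_gap'],st['wrist_force'].round(1),st['joints'].round(2))
im=manip.camera('wrist'); cv2.imwrite("pics/w6.png",cv2.resize(im[110:310,170:350],None,fx=2.5,fy=2.5,interpolation=cv2.INTER_CUBIC)[:,:,::-1])
E
```

```text
[-201.5    0.4   21.2] 9.966711481026632 [ 1.3 -0.5  2.8] [-0.34  0.56  1.57 -0.08  0.9   0.51]
```

View pics/w6.png

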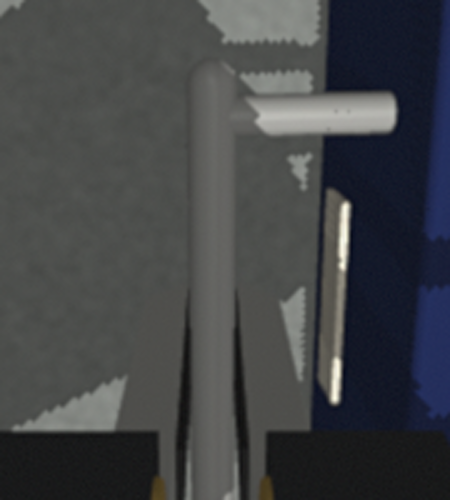

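The bar is now held between the pads (gap 10.0). Pull 150 mm.

Call:
step_arm(
  commands=[-0.0026,0,-0.0186,0,0,0,0,-0.0026,0,-0.0186,0,0,0,0,-0.0026,0,-0.0186,0,0,0,0,-0.0026,0,-0.0186,0,0,0,0,-0.0026,0,-0.0186,0,0,0,0],
)

```text
clock: 11.72
eef_pos: [525.2, -124.1, 21.2]
eef_rot: [0.002, 1.43, -0.806]
wrist_force: [1.5, -1.1, 2.5]
finger_gap: 10.1
```

Call:
step_arm(
  commands=[-0.0026,0,-0.0186,0,0,0,0,-0.0026,0,-0.0186,0,0,0,0,-0.0026,0,-0.0186,0,0,0,0,0,0,0,0,0,0,0],
)

```text
clock: 12.22
eef_pos: [486.1, -83.2, 21.1]
eef_rot: [-0.0, 1.431, -0.808]
wrist_force: [-4.1, -0.5, 5.8]
finger_gap: 10.2
```

```bash
python3 - <<'E'
from h import *
st=manip.read_state(); print(inU(st['eef_pos']),st['finger_gap'],st['wrist_force'].round(1),st['joints'].round(2))
im=manip.camera('scene');  c=cam('scene'); 
a=im[200:384,40:300]; cv2.imwrite("pics/s3.png",cv2.resize(a,None,fx=2,fy=2,interpolation=cv2.INTER_CUBIC)[:,:,::-1])
E
```

```text
[-3.525e+02 -1.000e-01  2.110e+01] 10.229972099620156 [-4.1 -0.5  5.8] [-0.2   0.32  1.92 -0.11  0.79  0.69]
```

View pics/s3.png

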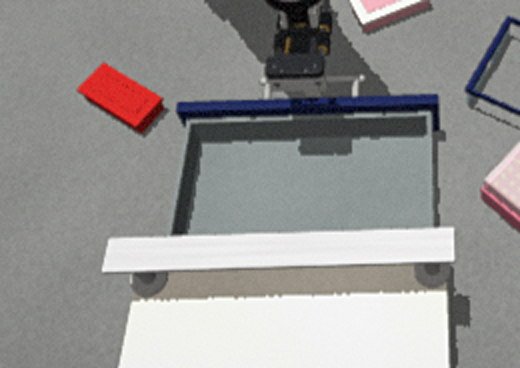

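Drawer open by about 162 mm (navy front at row 105, open tray behind it). Release and lift.

Call:
step_arm(
  commands=[0,0,0,0,0,0,0.032,0,0,0,0,0,0,0.032,-0.05,0,0.007,0,0,0,0.032,-0.05,0,0.007,0,0,0,0.032,-0.05,0,0.007,0,8.2,0,0.08],
)

```text
clock: 12.9
eef_pos: [485.3, -82.2, 173.9]
eef_rot: [3.111, 1.564, 2.305]
wrist_force: [0.4, 0.2, -0.6]
finger_gap: 39.1
```

```bash
python3 - <<'E'
from h import *
st=manip.read_state(); print(st['eef_pos'].round(1),st['joints'].round(2))
im=manip.camera('top'); c=cam('top')
for d in manip.outline_of('trough0','top'):
    v=im[d['pixels']].mean(0)
    if v[1]>150:
        r=rect(c,d['pixels'],30); print(d['score'],r); print('  pre',go([r[0],r[1],110],r[4]+90))
for d in manip.outline_of('specs0','top'): print(d['score'],d['centre'],rect(c,d['pixels'],40))
E
```

```text
[485.3 -82.2 173.9] [-0.24  0.18  1.69  0.    1.28  0.56]
0.93 [422.  211.  114.   54.4  34.9]
  pre (array([  68.3,  155.5, -259.7]), array([ 8.7, -0.1, -0.2]))
0.87 [442.7 106.3 108.1  49.1  67.9]
  pre (array([  68. ,   98.3, -169.6]), array([-24.3,  -0. ,  -0.2]))
0.59 [351.7 344.4 108.   51.6  57.9]
  pre (array([  68.7,  196.7, -404.7]), array([-14.3,  -0.1,  -0.2]))
0.74 [170.2, 250.6] [670.8 135.4 135.3 121.  -75.5]
0.47 [199.3, 179.0] [564.1 366.1 136.5 119.4 -87.9]
```

Call:
step_arm(
  commands=[0,0.0246,-0.0424,0,0,0,0.08,0,0.0246,-0.0424,0,0,0,0.08,0,0.0246,-0.0424,0,0,0,0.08,0,0.0246,-0.0424,0,0,0,0.08,0.02,0,0,-8,0,0,0.08],
)

```text
clock: 13.68
eef_pos: [439.6, 109.7, 152.1]
eef_rot: [2.557, 1.568, 1.893]
wrist_force: [0.6, -0.9, -0.6]
finger_gap: 79.7
```

Call:
step_arm(
  commands=[0.024,0,0,-8,0,0,0.08,0.024,0,0,-8.3,0,0,0.08,0,0,0,0,0,0,0.08],
)

```text
clock: 14.05
eef_pos: [438.6, 107.2, 102.5]
eef_rot: [-2.992, 1.564, 2.906]
wrist_force: [0.5, -0.6, 0.1]
finger_gap: 79.8
```

```bash
cat >> h.py <<'E'
def look(z=30,down=None,thing='trough0'):
    st=manip.read_state(); print('at',st['eef_pos'].round(1),'gap',round(st['finger_gap'],1),st['joints'].round(2))
    im=manip.camera('wrist'); c=cam('wrist',st)
    for d in manip.outline_of(thing,'wrist'):
        if im[d['pixels']].mean(0)[1]<120 and thing=='trough0': continue
        v,u=np.nonzero(d['pixels']); r=rect(c,d['pixels'],z)
        print(round(d['score'],2),'rows',v.min(),v.max(),'cols',u.min(),u.max(),r,'to:',*go([r[0],r[1],st['eef_pos'][2] if down is None else down],r[4]+90,st))
E
python3 -c "
from h import *
look(); im=manip.camera('wrist'); cv2.imwrite('pics/w7.png',im[:,:,::-1])"
```

```text
at [438.6 107.2 102.5] gap 79.8 [0.16 0.17 1.88 0.   1.1  0.54]
0.86 rows 26 164 cols 140 249 [419.  209.6 111.6  52.8  34.5] to: [  0.3  87.5 -56.6] [33.4 -0.3  0.2]
0.78 rows 0 53 cols 13 92 [336.2 306.1  69.9  39.6 -22.1] to: [   0.9  145.9 -169.6] [-90.   -0.3  -0.2]
0.65 rows 135 245 cols 230 285 [441.4 107.  112.   52.8  69.1] to: [-0.   0.8  2.7] [-1.2 -0.4  0.1]
```

View pics/w7.png

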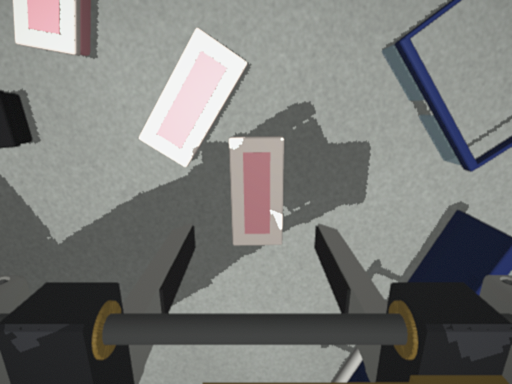

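Trough A lies centred between the fingers at (257,190), lid 112x53 mm as it should be. Descend and grip.

Call:
step_arm(
  commands=[0.04,0.0008,0.0027,-1.2,0,0,0.08,0.04,0,0,0,0,0,0.08,0.02,0,0,0,0,0,0.08,0.012,0,0,0,0,0,0.08,0,0,0,0,0,0,0.08],
  squeeze=25,
)

```text
clock: 14.82
eef_pos: [442.8, 107.4, -7.1]
eef_rot: [2.7, 1.567, 2.335]
wrist_force: [0.1, -0.8, 0.0]
finger_gap: 79.9
```

Call:
step_arm(
  commands=[0,0,0,0,0,0,0.03,0,0,0,0,0,0,0.03,0,0,0,0,0,0,0.03,0,0,0,0,0,0,0.03],
)

```text
clock: 15.32
eef_pos: [442.8, 107.4, -6.9]
eef_rot: [2.565, 1.568, 2.201]
wrist_force: [-1.2, 0.0, 6.2]
finger_gap: 51.6
```

Call:
step_arm(
  commands=[-0.03,0,0,0,0,0,0.03,-0.05,0,0,0,0,0,0.03,-0.05,0,0,0,0,0,0.03,0,0,0,0,0,0,0.03],
)

```text
clock: 15.82
eef_pos: [444.6, 107.3, 125.8]
eef_rot: [1.124, 1.566, 0.76]
wrist_force: [-0.1, 0.1, -2.6]
finger_gap: 51.4
```

```bash
python3 -c "
from h import *
st=manip.read_state(); print(st['eef_pos'].round(1),st['finger_gap'],st['wrist_force'].round(1),st['joints'].round(2))
for y in (92,0,-92): print(U(-222,y,0).round(1),go(U(-222,y,120),43.55))"
```

```text
[444.6 107.3 125.8] 51.42847437847576 [-0.1  0.1 -2.6] [0.15 0.15 1.84 0.   1.14 0.52]
[ 642.7 -114.3    0. ] (array([   5.8, -136.8,  263.9]), array([-64.4,   0.3,  -0.2]))
[ 576.  -177.7    0. ] (array([   5.3, -219.7,  224.1]), array([-64.4,   0.3,  -0.2]))
[ 509.4 -241.1    0. ] (array([   4.8, -302.6,  184.3]), array([-64.4,   0.3,  -0.2]))
```

Call:
step_arm(
  commands=[0.001,-0.0228,0.044,0,0,0,0.03,0.001,-0.0228,0.044,0,0,0,0.03,0.001,-0.0228,0.044,0,0,0,0.03,0.001,-0.0228,0.044,0,0,0,0.03,0.001,-0.0228,0.044,0,0,0,0.03],
)

```text
clock: 16.45
eef_pos: [608.4, -79.0, 114.8]
eef_rot: [2.937, 1.565, 2.574]
wrist_force: [0.9, 0.5, -0.9]
finger_gap: 51.5
```

Call:
step_arm(
  commands=[0.001,-0.0228,0.044,0,0,0,0.03,0,0,0,-9.2,0,0,0.03,0,0,0,-9.2,0,0,0.03,0,0,0,-9.2,0,0,0.03,0,0,0,-9.2,0,0,0.03],
)

```text
clock: 17.08
eef_pos: [640.5, -114.5, 113.5]
eef_rot: [2.299, 1.565, 2.583]
wrist_force: [-0.2, 0.7, -0.5]
finger_gap: 51.5
```

Call:
step_arm(
  commands=[0,0,0,-9.2,0,0,0.03,0,0,0,-9.2,0,0,0.03,0,0,0,-9.2,0,0,0.03,0,0,0,0,0,0,0.03],
)

```text
clock: 17.58
eef_pos: [640.6, -114.5, 113.9]
eef_rot: [1.8, 1.565, 2.56]
wrist_force: [0.2, 0.1, -1.1]
finger_gap: 51.5
```

```bash
python3 -c "
from h import *
st=manip.read_state(); print(st['eef_pos'].round(1),inU(st['eef_pos']),st['finger_gap'],st['joints'].round(2))
print(go(U(-222,92,14),43.55))"
```

```text
[ 640.6 -114.5  113.9] [-223.3   90.3  113.9] 51.51639312824012 [-0.23  0.58  1.28  0.    1.29 -0.99]
(array([99.9, -1.9,  1.8]), array([-0. , -0.1, -0.3]))
```

Call:
step_arm(
  commands=[0.04,0,0,0,0,0,0.03,0.04,0,0,0,0,0,0.03,0.02,0,0,0,0,0,0.03,0,0,0,0,0,0,0.03],
)

```text
clock: 18.08
eef_pos: [640.5, -114.3, 14.7]
eef_rot: [1.761, 1.566, 2.52]
wrist_force: [0.1, 0.2, -1.0]
finger_gap: 52.1
```

Call:
step_arm(
  commands=[0,0,0,0,0,0,0.07,0,0,0,0,0,0,0.07,0,0,0,0,0,0,0.07,-0.05,0,0,0,0,0,0.07,-0.06,0,0,0,0,0,0.07],
)

```text
clock: 18.7
eef_pos: [640.6, -114.5, 126.5]
eef_rot: [1.774, 1.566, 2.534]
wrist_force: [1.0, 0.0, 0.0]
finger_gap: 70.1
```

```bash
python3 -c "
from h import *
look(z=49)
im=manip.camera('top'); c=cam('top')
for d in manip.outline_of('trough0','top'):
    if im[d['pixels']].mean(0)[1]>150:
        r=rect(c,d['pixels'],30); print('top',round(d['score'],2),r,go([r[0],r[1],120],r[4]+90))"
```

```text
at [ 640.6 -114.5  126.5] gap 70.1 [-0.23  0.57  1.26  0.    1.31 -1.  ]
0.97 rows 137 245 cols 229 282 [ 640.8 -114.6  112.3   51.9  -46.9] to: [-0.  -0.2  0.1] [ 0.5 -0.1 -0.3]
top 0.87 [351.  344.9 111.9  57.3  58.4] (array([  7.9, 533.3, 106.4]), array([75.2,  0. , -0.1]))
top 0.7 [420.8 210.5 110.7  50.4  34.6] (array([  7.6, 387.8,  64.3]), array([-81. ,   0.1,  -0. ]))
```

Call:
step_arm(
  commands=[0,0.0485,0.008,0,0,0,0.08,0,0.0485,0.008,0,0,0,0.08,0,0.0485,0.008,0,0,0,0.08,0,0.0485,0.008,0,0,0,0.08,0,0.0485,0.008,0,0,0,0.08],
)

```text
clock: 19.52
eef_pos: [501.2, 89.6, 125.2]
eef_rot: [1.914, 1.566, 2.675]
wrist_force: [0.6, 0.7, 0.6]
finger_gap: 80.0
```

Call:
step_arm(
  commands=[0,0.0485,0.008,0,0,0,0.08,0,0.0485,0.008,0,0,0,0.08,0.003,0.0485,0.008,0,0,0,0.08,0.003,0,0,-10.1,0,0,0.08,0,0,0,-10.1,0,0,0.08],
)

```text
clock: 20.15
eef_pos: [418.9, 210.7, 119.6]
eef_rot: [1.708, 1.566, 2.828]
wrist_force: [0.2, -0.2, -0.3]
finger_gap: 80.6
```

Call:
step_arm(
  commands=[0,0,0,-10.1,0,0,0.08,0,0,0,-10.1,0,0,0.08,0,0,0,-10.1,0,0,0.08,0,0,0,-10.1,0,0,0.08,0,0,0,-10.1,0,0,0.08],
)

```text
clock: 20.78
eef_pos: [419.3, 210.2, 119.8]
eef_rot: [0.789, 1.566, 2.789]
wrist_force: [0.0, -0.2, -0.2]
finger_gap: 80.1
```

Call:
step_arm(
  commands=[0,0,0,-10.1,0,0,0.08,0,0,0,0,0,0,0.08],
)

```text
clock: 21.02
eef_pos: [419.4, 210.3, 120.0]
eef_rot: [0.578, 1.566, 2.747]
wrist_force: [0.3, 0.5, -1.0]
finger_gap: 80.0
```

```bash
python3 -c "
from h import *
look(down=-7)"
```

```text
at [419.4 210.3 120. ] gap 80.0 [ 0.38  0.19  1.81  0.    1.14 -1.79]
0.96 rows 148 257 cols 351 430 [350.5 339.5 117.8  56.3  57.9] to: [127.5 -16.3 145.1] [-23.6   0.2  -0.1]
0.76 rows 133 238 cols 227 280 [417.5 209.3 113.   53.2  34.9] to: [127.    1.8  -0.2] [-0.6  0.2 -0.1]
```

Call:
step_arm(
  commands=[0.05,0.0018,0,-0.6,0,0,0.08,0.05,0,0,0,0,0,0.08,0.027,0,0,0,0,0,0.08,0,0,0,0,0,0,0.08],
)

```text
clock: 21.62
eef_pos: [417.0, 209.3, -7.5]
eef_rot: [0.796, 1.565, 2.975]
wrist_force: [0.1, 0.2, -0.4]
finger_gap: 80.0
```

Call:
step_arm(
  commands=[0,0,0,0,0,0,0.03,0,0,0,0,0,0,0.03,0,0,0,0,0,0,0.03,0,0,0,0,0,0,0.03],
)

```text
clock: 22.12
eef_pos: [418.6, 210.0, -5.2]
eef_rot: [-0.198, 1.568, 1.983]
wrist_force: [-1.7, -0.7, 7.3]
finger_gap: 51.5
```

Call:
step_arm(
  commands=[-0.03,0,0,0,0,0,0.03,-0.05,0,0,0,0,0,0.03,-0.05,0,0,0,0,0,0.03,0,0,0,0,0,0,0.03],
)

```text
clock: 22.62
eef_pos: [420.0, 210.1, 127.3]
eef_rot: [-1.226, 1.565, 0.955]
wrist_force: [0.0, -0.2, -2.1]
finger_gap: 51.5
```

```bash
python3 -c "
from h import *
st=manip.read_state(); print(st['eef_pos'].round(1),st['finger_gap'],st['wrist_force'].round(1),st['joints'].round(2))
for y in (0,-92): print(U(-222,y,0).round(1),go(U(-222,y,120),43.55))"
```

```text
[420.  210.1 127.3] 51.53570173796758 [ 0.  -0.2 -2.1] [ 0.38  0.17  1.81  0.    1.15 -1.8 ]
[ 576.  -177.7    0. ] (array([   6. ,   94.5, -407.2]), array([81.4,  0.3,  0.2]))
[ 509.4 -241.1    0. ] (array([   5.4,  185.5, -420.9]), array([81.4,  0.3,  0.2]))
```

Call:
step_arm(
  commands=[0,0.0105,-0.0452,0,0,0,0.03,0,0.0105,-0.0452,0,0,0,0.03,0,0.0105,-0.0452,0,0,0,0.03,0,0.0105,-0.0452,0,0,0,0.03,0,0.0105,-0.0452,0,0,0,0.03],
)

```text
clock: 23.25
eef_pos: [504.9, -7.2, 121.9]
eef_rot: [0.38, 1.566, 2.562]
wrist_force: [0.2, 0.3, -1.2]
finger_gap: 51.7
```

Call:
step_arm(
  commands=[0,0.0105,-0.0452,0,0,0,0.03,0,0.0105,-0.0452,0,0,0,0.03,0,0.0105,-0.0452,0,0,0,0.03,0,0.0105,-0.0452,0,0,0,0.03,0,0,0,10.2,0,0,0.03],
)

```text
clock: 23.88
eef_pos: [574.0, -180.4, 120.3]
eef_rot: [0.56, 1.565, 2.558]
wrist_force: [-0.7, 1.0, -1.6]
finger_gap: 51.3
```

Call:
step_arm(
  commands=[0,0,0,10.2,0,0,0.03,0,0,0,10.2,0,0,0.03,0,0,0,10.2,0,0,0.03,0,0,0,10.2,0,0,0.03,0,0,0,10.2,0,0,0.03],
)

```text
clock: 24.5
eef_pos: [573.7, -177.8, 120.9]
eef_rot: [1.403, 1.565, 2.51]
wrist_force: [-0.7, 0.2, -0.5]
finger_gap: 51.9
```

Call:
step_arm(
  commands=[0,0,0,10.2,0,0,0.03,0,0,0,10.2,0,0,0.03,0,0,0,0,0,0,0.03],
)

```text
clock: 24.88
eef_pos: [573.8, -177.8, 121.2]
eef_rot: [1.737, 1.565, 2.495]
wrist_force: [1.0, 0.3, -0.3]
finger_gap: 51.6
```

```bash
python3 -c "
from h import *
st=manip.read_state(); print(st['eef_pos'].round(1),inU(st['eef_pos']),st['finger_gap'],st['joints'].round(2))
print(go(U(-222,-1,15),43.55))"
```

```text
[ 573.8 -177.8  121.2] [-223.5   -1.7  121.2] 51.58822658743209 [-0.36  0.47  1.43  0.    1.24 -1.12]
(array([106.2,  -2. ,   0.8]), array([-0.1, -0.1, -0.3]))
```

Call:
step_arm(
  commands=[0.045,0,0,0,0,0,0.03,0.04,0,0,0,0,0,0.03,0.021,0,0,0,0,0,0.03,0,0,0,0,0,0,0.03],
)

```text
clock: 25.38
eef_pos: [573.1, -177.4, 14.7]
eef_rot: [1.777, 1.564, 2.539]
wrist_force: [0.1, -0.0, -0.0]
finger_gap: 51.7
```

Call:
step_arm(
  commands=[0,0,0,0,0,0,0.066,0,0,0,0,0,0,0.066,0,0,0,0,0,0,0.066,-0.05,0,0,0,0,0,0.066,-0.06,0,0,0,0,0,0.066],
)

```text
clock: 26.0
eef_pos: [573.8, -177.8, 127.6]
eef_rot: [1.723, 1.566, 2.481]
wrist_force: [0.5, -0.5, 0.0]
finger_gap: 66.2
```

```bash
python3 -c "
from h import *
look(z=49)
im=manip.camera('top'); c=cam('top')
for d in manip.outline_of('trough0','top'):
    if im[d['pixels']].mean(0)[1]>150:
        r=rect(c,d['pixels'],30); print('top',round(d['score'],2),r,go([r[0],r[1],120],r[4]+90))"
```

```text
at [ 573.8 -177.8  127.6] gap 66.2 [-0.36  0.46  1.43  0.    1.26 -1.12]
0.76 rows 135 242 cols 228 281 [ 572.5 -176.3  111.    52.6  -46.5] to: [0.  1.9 0.1] [-0.1 -0.  -0.3]
0.67 rows 137 245 cols 315 379 [ 639.3 -116.7  112.6   57.1  -46.6] to: [-0.1 -0.7 89.6] [ 0.  -0.  -0.3]
top 0.88 [351.8 344.4 113.7  52.9  56.9] (array([  8.7, 532.8, 197. ]), array([76.5, -0. , -0.1]))
top 0.8 [ 646.2 -116.3  115.9   53.6  -47. ] (array([ 7.9, -4.2, 94.4]), array([ 0.4,  0.1, -0.1]))
```

Call:
step_arm(
  commands=[0,0.0444,0.0164,0,0,0,0.08,0,0.0444,0.0164,0,0,0,0.08,0,0.0444,0.0164,0,0,0,0.08,0,0.0444,0.0164,0,0,0,0.08,0,0.0444,0.0164,0,0,0,0.08],
)

```text
clock: 26.82
eef_pos: [480.0, 40.9, 126.2]
eef_rot: [1.875, 1.566, 2.632]
wrist_force: [1.2, 0.5, 0.4]
finger_gap: 80.2
```

Call:
step_arm(
  commands=[0,0.0444,0.0164,0,0,0,0.08,0,0.0444,0.0164,0,0,0,0.08,0,0.0444,0.0164,0,0,0,0.08,0,0.0444,0.0164,0,0,0,0.08,0,0.0444,0.0164,0,0,0,0.08],
)

```text
clock: 27.45
eef_pos: [387.2, 258.3, 127.0]
eef_rot: [2.032, 1.566, 2.789]
wrist_force: [-0.8, 0.5, -1.5]
finger_gap: 79.8
```

Call:
step_arm(
  commands=[0.004,0.0444,0.0164,0,0,0,0.08,0.004,0.0444,0.0164,0,0,0,0.08,0,0,0,10.2,0,0,0.08,0,0,0,10.2,0,0,0.08,0,0,0,10.2,0,0,0.08],
)

```text
clock: 28.08
eef_pos: [350.7, 344.1, 119.1]
eef_rot: [2.72, 1.566, 2.938]
wrist_force: [-0.1, 0.3, -0.3]
finger_gap: 80.0
```

Call:
step_arm(
  commands=[0,0,0,10.2,0,0,0.08,0,0,0,10.2,0,0,0.08,0,0,0,10.2,0,0,0.08,0,0,0,10.2,0,0,0.08,0,0,0,4.5,0,0,0.08],
)

```text
clock: 28.7
eef_pos: [350.8, 344.0, 119.2]
eef_rot: [-2.802, 1.566, 2.91]
wrist_force: [-0.6, -0.1, -0.6]
finger_gap: 80.2
```

```bash
python3 -c "
from h import *
look(down=-7)"
```

```text
at [350.8 344.  119.2] gap 80.2 [0.7  0.24 1.76 0.   1.15 1.27]
0.93 rows 133 237 cols 229 280 [351.1 345.3 111.4  51.1  57.7] to: [126.2   1.5   0. ] [-0.4 -0.2  0.1]
```

Call:
step_arm(
  commands=[0.05,0.0015,0,0,0,0,0.08,0.05,0,0,0,0,0,0.08,0.026,0,0,0,0,0,0.08,0,0,0,0,0,0,0.08],
)

```text
clock: 29.3
eef_pos: [350.6, 344.9, -7.4]
eef_rot: [-2.489, 1.565, -3.055]
wrist_force: [0.8, -0.2, 0.7]
finger_gap: 80.3
```

Call:
step_arm(
  commands=[0,0,0,0,0,0,0.03,0,0,0,0,0,0,0.03,0,0,0,0,0,0,0.03,0,0,0,0,0,0,0.03],
)

```text
clock: 29.8
eef_pos: [352.2, 346.3, -4.7]
eef_rot: [2.563, 1.567, 1.995]
wrist_force: [-0.9, -0.8, 6.1]
finger_gap: 51.8
```

Call:
step_arm(
  commands=[-0.03,0,0,0,0,0,0.03,-0.05,0,0,0,0,0,0.03,-0.05,0,0,0,0,0,0.03,0,0,0,0,0,0,0.03],
)

```text
clock: 30.3
eef_pos: [353.4, 346.8, 128.1]
eef_rot: [1.779, 1.564, 1.212]
wrist_force: [-0.1, 0.3, -1.0]
finger_gap: 51.7
```

```bash
python3 -c "
from h import *
st=manip.read_state(); print(st['eef_pos'].round(1),st['finger_gap'],st['wrist_force'].round(1),st['joints'].round(2))
for y in (-92,): print(U(-222,y,0).round(1),go(U(-222,y,125),43.55))"
```

```text
[353.4 346.8 128.1] 51.73928953631157 [-0.1  0.3 -1. ] [0.7  0.23 1.74 0.   1.16 1.27]
[ 509.4 -241.1    0. ] (array([  -0.5, -412. ,  447.4]), array([-76.1,   0.2,  -0.4]))
```

Call:
step_arm(
  commands=[0,-0.0317,0.0344,0,0,0,0.03,0,-0.0317,0.0344,0,0,0,0.03,0,-0.0317,0.0344,0,0,0,0.03,0,-0.0317,0.0344,0,0,0,0.03,0,-0.0317,0.0344,0,0,0,0.03],
)

```text
clock: 30.92
eef_pos: [411.7, 118.0, 122.9]
eef_rot: [-3.127, 1.566, 2.589]
wrist_force: [0.7, -0.3, -1.8]
finger_gap: 51.5
```

Call:
step_arm(
  commands=[0,-0.0317,0.0344,0,0,0,0.03,0,-0.0317,0.0344,0,0,0,0.03,0,-0.0317,0.0344,0,0,0,0.03,0,-0.0317,0.0344,0,0,0,0.03,0,-0.0317,0.0344,0,0,0,0.03],
)

```text
clock: 31.55
eef_pos: [471.6, -108.0, 122.0]
eef_rot: [3.031, 1.566, 2.463]
wrist_force: [0.9, -0.2, -0.2]
finger_gap: 51.7
```

Call:
step_arm(
  commands=[0,-0.0317,0.0344,0,0,0,0.03,0,-0.0317,0.0344,0,0,0,0.03,0,-0.0317,0.0344,0,0,0,0.03,0,0,0,-9.5,0,0,0.03,0,0,0,-9.5,0,0,0.03],
)

```text
clock: 32.17
eef_pos: [507.1, -242.4, 121.0]
eef_rot: [2.677, 1.565, 2.446]
wrist_force: [0.6, 1.1, -0.6]
finger_gap: 51.7
```

Call:
step_arm(
  commands=[0,0,0,-9.5,0,0,0.03,0,0,0,-9.5,0,0,0.03,0,0,0,-9.5,0,0,0.03,0,0,0,-9.5,0,0,0.03,0,0,0,-9.5,0,0,0.03],
)

```text
clock: 32.8
eef_pos: [507.3, -241.9, 121.3]
eef_rot: [1.837, 1.565, 2.436]
wrist_force: [0.1, 0.0, -1.7]
finger_gap: 51.6
```

Call:
step_arm(
  commands=[0,0,0,-9.5,0,0,0.03,0,0,0,0,0,0,0.03,0,0,0,0,0,0,0.03],
)

```text
clock: 33.17
eef_pos: [507.6, -242.1, 122.1]
eef_rot: [1.636, 1.566, 2.391]
wrist_force: [0.0, -0.7, -0.2]
finger_gap: 51.8
```

```bash
python3 -c "
from h import *
st=manip.read_state(); print(st['eef_pos'].round(1),inU(st['eef_pos']),st['finger_gap'],st['joints'].round(2))
print(go(U(-222,-92,15.5),43.55))"
```

```text
[ 507.6 -242.1  122.1] [-222.5  -94.   122.1] 51.83111637714254 [-0.51  0.38  1.55  0.    1.21 -1.27]
(array([106.6,  -1. ,   2. ]), array([-0.3, -0. , -0.3]))
```

Call:
step_arm(
  commands=[0.045,0,0.002,0,0,0,0.03,0.04,0,0,0,0,0,0.03,0.0215,0,0,0,0,0,0.03,0,0,0,0,0,0,0.03],
)

```text
clock: 33.67
eef_pos: [508.3, -240.2, 14.8]
eef_rot: [1.69, 1.565, 2.447]
wrist_force: [-1.5, -0.6, -1.4]
finger_gap: 51.6
```

Call:
step_arm(
  commands=[0,0,0,0,0,0,0.066,0,0,0,0,0,0,0.066,0,0,0,0,0,0,0.066,-0.05,0,0,0,0,0,0.066,-0.06,0,0,0,0,0,0.066],
)

```text
clock: 34.3
eef_pos: [508.7, -240.5, 127.1]
eef_rot: [1.679, 1.565, 2.438]
wrist_force: [0.6, -0.3, 0.1]
finger_gap: 66.4
```

```bash
python3 -c "
from h import *
look(z=49)
s=manip.camera('scene'); t=manip.camera('top'); c=cam('top')
o=np.hstack([cv2.resize(s[190:384,60:310],(400,310)),cv2.resize(t[60:310,110:430],(400,310))])
cv2.imwrite('pics/p4.png',o[:,:,::-1]); print(proj(c,U(-352,0,65)))"
```

```text
at [ 508.7 -240.5  127.1] gap 66.4 [-0.51  0.38  1.55  0.    1.22 -1.27]
0.83 rows 134 242 cols 314 376 [ 570.3 -178.5  111.8   55.1  -46.3] to: [-0.   2.6 87.4] [-0.2 -0.  -0.3]
0.81 rows 138 245 cols 228 282 [ 509.2 -241.4  111.5   52.6  -46.5] to: [-0.  -1.  -0.2] [-0.  -0.  -0.3]
0.64 rows 137 244 cols 395 473 [ 636.  -119.6  111.4   63.2  -46.7] to: [-1.000e-01  2.000e-01  1.756e+02] [ 0.2 -0.  -0.3]
[[308.69069539 207.86416237]]
```

View pics/p4.png

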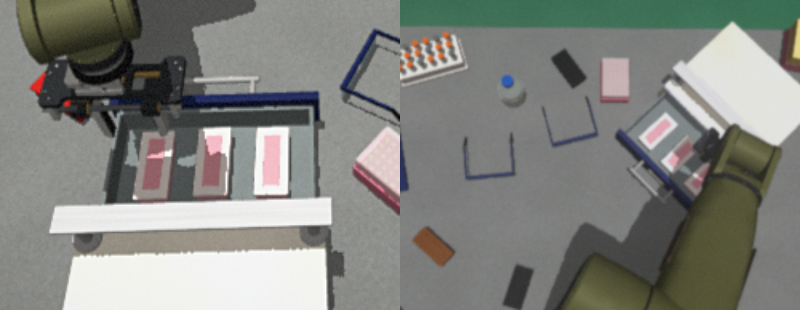

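All three troughs lie flat side by side in the tray, with the handle free. Next: closed fingers in front of the handle, ready to push it shut.

Call:
step_arm(
  commands=[0,0.042,0.023,0,0,0,0.0,0,0.042,0.023,0,0,0,0.0,0,0.042,0.023,0,0,0,0.0,0,0.042,0.023,0,0,0,0.0,0,0,0,0,0,0,0],
)

```text
clock: 35.12
eef_pos: [459.2, -53.4, 125.8]
eef_rot: [1.764, 1.566, 2.526]
wrist_force: [-0.7, 0.0, 0.1]
finger_gap: 19.4
```

Call:
step_arm(
  commands=[0,0,0,0,0,0,0,0.05,0,0,0,0,0,0,0.05,0,0,0,0,0,0,0,0,0,0,0,0,0],
)

```text
clock: 35.62
eef_pos: [458.1, -55.9, 24.1]
eef_rot: [1.987, 1.561, 2.745]
wrist_force: [-0.2, -0.4, 0.8]
finger_gap: 0.7
```

```bash
python3 -c "
from h import *
st=manip.read_state(); print(st['eef_pos'].round(1),inU(st['eef_pos']),st['finger_gap'],st['wrist_force'].round(1),st['joints'].round(2)); print(shift(U(-203,0,25)))"
```

```text
[458.1 -55.9  24.1] [-391.6   -1.6   24.1] 0.7029671307558713 [-0.2 -0.4  0.8] [-0.2   0.32  1.91  0.    0.92 -0.96]
[  -2.7 -188.6    2.1]
```

Call:
step_arm(
  commands=[0,-0.016,0,0,0,0,0,0,-0.018,0,0,0,0,0,0,-0.018,0,0,0,0,0,0,-0.018,0,0,0,0,0,0,-0.018,0,0,0,0,0],
)

```text
clock: 36.25
eef_pos: [522.6, -120.7, 28.8]
eef_rot: [0.59, 1.569, 1.348]
wrist_force: [0.2, 3.6, -0.6]
finger_gap: 0.6
```

Call:
step_arm(
  commands=[0,-0.018,0,0,0,0,0,0,-0.018,0,0,0,0,0,0,-0.016,0,0,0,0,0,0,-0.014,0,0,0,0,0,0,-0.01,0,0,0,0,0],
)

```text
clock: 36.88
eef_pos: [574.0, -175.5, 27.4]
eef_rot: [1.261, 1.569, 2.02]
wrist_force: [-1.6, 0.4, 0.8]
finger_gap: 0.7
```

Call:
step_arm(
  commands=[0,-0.008,0,0,0,0,0,0,-0.006,0,0,0,0,0,0,-0.004,0,0,0,0,0,0,-0.004,0,0,0,0,0,0,0,0,0,0,0,0],
)

```text
clock: 37.5
eef_pos: [588.1, -190.3, 26.1]
eef_rot: [1.595, 1.567, 2.354]
wrist_force: [-2.1, 0.8, 1.4]
finger_gap: 0.6
```

```bash
python3 -c "
from h import *
st=manip.read_state(); print(st['eef_pos'].round(1),inU(st['eef_pos']),st['finger_gap'],st['wrist_force'].round(1)); print(shift(U(-203,0,25)))"
```

```text
[ 588.1 -190.3   26.1] [-2.045e+02  1.000e-01  2.610e+01] 0.598684431611938 [-2.1  0.8  1.4]
[ 1.1 -1.5 -0.1]
```

Call:
step_arm(
  commands=[0,-0.002,0,0,0,0,0,0,-0.002,0,0,0,0,0,0,0,0,0,0,0,0],
)

```text
clock: 37.88
eef_pos: [588.2, -190.4, 26.0]
eef_rot: [1.736, 1.558, 2.496]
wrist_force: [-23.5, 19.9, 17.2]
finger_gap: 0.5
```

Call:
step_arm(
  commands=[0,-0.002,0,0,0,0,0,0,-0.001,0,0,0,0,0,0,0,0,0,0,0,0],
)

```text
clock: 38.25
eef_pos: [588.2, -190.5, 26.0]
eef_rot: [1.761, 1.552, 2.521]
wrist_force: [-41.2, 33.1, 30.8]
finger_gap: 0.2
```

Contact at 62 N against the end stop with no further travel, so the drawer is shut. Back off, lift, and measure the spectacles.

Call:
step_arm(
  commands=[0,0.015,0,0,0,0,0,0,0.015,0,0,0,0,0,-0.06,0,0,0,0,0,0,-0.06,0,0,0,0,0,0.03,0,0,0,0,0,0,0.03],
)

```text
clock: 38.88
eef_pos: [574.7, -174.7, 151.3]
eef_rot: [-0.89, 1.565, -0.131]
wrist_force: [-0.3, -1.1, -0.5]
finger_gap: 16.9
```

```bash
cat >> h.py <<'E'
from scipy.optimize import minimize
def fitspecs(im,c,x0,y0,yaw0,mask=None,zp=42):
    hsv=cv2.cvtColor(im,cv2.COLOR_RGB2HSV); m=(hsv[...,0]>108)&(hsv[...,0]<130)&(hsv[...,1]>90)&(hsv[...,2]>25)
    v,u=np.nonzero(m); P=toplane(c,np.c_[u,v],zp)[:,:2]
    P=P[np.linalg.norm(P-[x0+40*np.cos(np.radians(yaw0)),y0+40*np.sin(np.radians(yaw0))],axis=1)<120]
    def seg(q,a,b):
        a,b=np.array(a,float),np.array(b,float); t=np.clip((q-a)@(b-a)/((b-a)@(b-a)),0,1)
        return np.linalg.norm(q-a-t[:,None]*(b-a),axis=1)
    def f(p):
        a=np.radians(p[2]); q=(P-p[:2])@np.array([[np.cos(a),-np.sin(a)],[np.sin(a),np.cos(a)]])
        d=np.min([seg(q,(0,-66),(0,66)),seg(q,(0,66),(88,66)),seg(q,(0,-66),(88,-66))],axis=0)
        return np.mean(np.minimum(d,12))
    best=min((minimize(f,[x0+dx,y0+dy,yaw0],method='Nelder-Mead') for dx in(-8,0,8) for dy in (-8,0,8)),key=lambda r:r.fun)
    return len(P),best.fun.round(2),best.x.round(1)
E
python3 -c "
from h import *
st=manip.read_state(); print(st['eef_pos'].round(1),inU(st['eef_pos']),st['wrist_force'].round(1),st['joints'].round(2))
im=manip.camera('top'); c=cam('top')
for g in ((616,121,14.5),(510,357,5)):
    n,e,p=fitspecs(im,c,*g); print(n,e,p,go([p[0],p[1],130],p[2]))
"
```

```text
[ 574.7 -174.7  151.3] [-225.1    1.   151.3] [-0.3 -1.1 -0.5] [-0.36  0.43  1.41  0.    1.29 -1.12]
51 1.26 [617.5 126.4  14.5] (array([ 18.5, 187.9, 238.9]), array([29. ,  0.1, -0. ]))
39 0.87 [511.9 361.5   5.7] (array([ 18.5, 431.1, 324. ]), array([37.8,  0.1, -0. ]))
```

Call:
step_arm(
  commands=[0.003,0.0313,0.0398,0,0,0,0.03,0.003,0.0313,0.0398,0,0,0,0.03,0.003,0.0313,0.0398,0,0,0,0.03,0.003,0.0313,0.0398,0,0,0,0.03,0.003,0.0313,0.0398,0,0,0,0.03],
)

```text
clock: 39.55
eef_pos: [608.8, 78.1, 129.9]
eef_rot: [1.919, 1.566, 2.678]
wrist_force: [0.4, -0.6, -0.0]
finger_gap: 30.3
```

Call:
step_arm(
  commands=[0.003,0.0313,0.0398,0,0,0,0.03,0,0,0,9.7,0,0,0.03,0,0,0,9.7,0,0,0.03,0,0,0,9.6,0,0,0.03,0,0,0,0,0,0,0.03],
)

```text
clock: 40.17
eef_pos: [616.1, 126.6, 127.3]
eef_rot: [2.437, 1.566, 2.691]
wrist_force: [-0.0, 0.7, 0.5]
finger_gap: 30.1
```

```bash
python3 -c "
from h import *
st=manip.read_state(); print(st['eef_pos'].round(1),st['joints'].round(2),st['finger_gap'])
im=manip.camera('wrist').copy(); c=cam('wrist',st)
n,e,p=fitspecs(im,c,617,123,14.5); print(n,e,p,go([p[0],p[1],5],p[2]))
a=np.radians(p[2])
for q in ((0,-66),(0,0),(0,66),(88,66),(88,-66)):
    u,v=proj(c,[p[0]+np.cos(a)*q[0]-np.sin(a)*q[1],p[1]+np.sin(a)*q[0]+np.cos(a)*q[1],42])[0]; cv2.circle(im,(int(u),int(v)),3,(255,0,0),-1)
cv2.imwrite('pics/w8.png',im[:,:,::-1])"
```

```text
[616.1 126.6 127.3] [ 0.14  0.52  1.34  0.    1.28 -0.11] 30.102560778792103
1513 1.59 [618.7 123.   14.7] (array([122.6,  -4.5,   2. ]), array([-0. , -0.2, -0.2]))
```

View pics/w8.png

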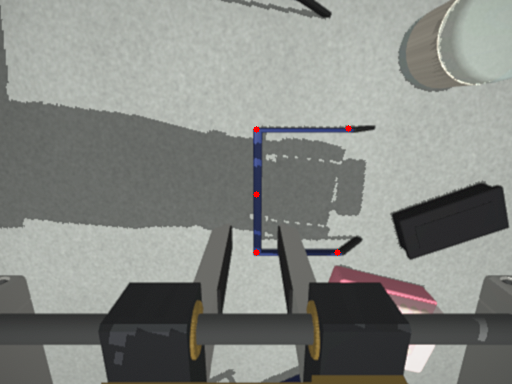

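Markers sit on the brow bar (257,129-252) and arms. Descend to the bar's middle and grip.

Call:
step_arm(
  commands=[0.04,-0.0045,0.002,0,0,0,0.03,0.04,0,0,0,0,0,0.03,0.03,0,0,0,0,0,0.03,0.012,0,0,0,0,0,0.03,0,0,0,0,0,0,0.03],
  squeeze=20,
)

```text
clock: 40.85
eef_pos: [619.2, 123.1, 6.6]
eef_rot: [2.243, 1.567, 2.497]
wrist_force: [0.4, -0.1, 0.8]
finger_gap: 30.2
```

Call:
step_arm(
  commands=[0,0,0,0,0,0,0.0,0,0,0,0,0,0,0.0,0,0,0,0,0,0,0.0,0,0,0,0,0,0,0.0],
)

```text
clock: 41.35
eef_pos: [619.8, 123.2, 7.8]
eef_rot: [1.706, 1.568, 1.959]
wrist_force: [-1.3, -0.4, 5.9]
finger_gap: 8.9
```

Call:
step_arm(
  commands=[-0.03,0,0,0,0,0,0,-0.05,0,0,0,0,0,0,-0.06,0,0,0,0,0,0,-0.06,0,0,0,0,0,0,0,0,0,0,0,0,0],
)

```text
clock: 41.98
eef_pos: [621.4, 122.9, 212.2]
eef_rot: [0.297, 1.564, 0.55]
wrist_force: [0.4, -0.5, -1.2]
finger_gap: 8.6
```

```bash
python3 -c "
from h import *
st=manip.read_state(); print(st['eef_pos'].round(1),st['finger_gap'],st['wrist_force'].round(1),st['joints'].round(2))
print(go(U(-137,-76,210),-46.45))"
```

```text
[621.4 122.9 212.2] 8.633329243849401 [ 0.4 -0.5 -1.2] [ 0.14  0.47  1.22  0.    1.45 -0.12]
(array([   0.4, -390.9, -144.3]), array([60.9,  0.3, -0.3]))
```

Call:
step_arm(
  commands=[0,-0.0434,-0.016,0,0,0,0,0,-0.0434,-0.016,0,0,0,0,0,-0.0434,-0.016,0,0,0,0,0,-0.0434,-0.016,0,0,0,0,0,-0.0434,-0.016,0,0,0,0],
)

```text
clock: 42.6
eef_pos: [595.9, -108.8, 205.0]
eef_rot: [2.273, 1.566, 2.526]
wrist_force: [-0.6, -0.3, 0.0]
finger_gap: 8.9
```

Call:
step_arm(
  commands=[0,-0.0434,-0.016,0,0,0,0,0,-0.0434,-0.016,0,0,0,0,0,-0.0434,-0.016,0,0,0,0,0,-0.0434,-0.016,0,0,0,0,0,0,0,10.1,0,0,0],
)

```text
clock: 43.22
eef_pos: [576.8, -294.3, 203.8]
eef_rot: [2.435, 1.565, 2.506]
wrist_force: [-0.2, 0.0, -1.0]
finger_gap: 8.6
```

Call:
step_arm(
  commands=[0,0,0,10.1,0,0,0,0,0,0,10.1,0,0,0,0,0,0,10.1,0,0,0,0,0,0,10.1,0,0,0,0,0,0,10.1,0,0,0],
)

```text
clock: 43.85
eef_pos: [577.7, -291.3, 204.3]
eef_rot: [-3.03, 1.565, 2.443]
wrist_force: [0.6, 0.8, -0.2]
finger_gap: 9.0
```

Call:
step_arm(
  commands=[0,0,0,0,0,0,0,0,0,0,0,0,0,0],
)

```text
clock: 44.1
eef_pos: [577.9, -291.4, 205.2]
eef_rot: [-3.086, 1.566, 2.396]
wrist_force: [0.5, 0.2, -1.8]
finger_gap: 9.0
```

```bash
python3 -c "
from h import *
st=manip.read_state(); print(st['eef_pos'].round(1),inU(st['eef_pos']),st['finger_gap'],st['joints'].round(2))
print(go(U(-137,-76,152),-46.45))
im=manip.camera('wrist'); c=cam('wrist',st); e=st['eef_pos']; print(fitspecs(im,c,e[0],e[1],-46.4,zp=e[2]+35)); print(inU(e))
P=U(-90,0,175)"
```

```text
[ 577.9 -291.4  205.2] [-138.3  -77.   205.2] 8.96927162567355 [-0.52  0.51  1.17  0.    1.46  0.28]
(array([53.2,  1. ,  1.5]), array([ 0.6, -0.3,  0. ]))
(4750, np.float64(4.53), array([ 577.3, -291.2,  -45.9]))
[-138.3  -77.   205.2]
```

Call:
step_arm(
  commands=[0.025,0.001,0.0015,0,0,0,0,0.02,0,0,0,0,0,0,0.007,0,0,0,0,0,0,0,0,0,0,0,0,0],
)

```text
clock: 44.65
eef_pos: [579.7, -291.8, 154.0]
eef_rot: [-3.132, 1.567, 2.348]
wrist_force: [0.2, 0.3, 0.4]
finger_gap: 8.7
```

Call:
step_arm(
  commands=[0.001,0,0,0,0,0,0,0.001,0,0,0,0,0,0,0.001,0,0,0,0,0,0,0,0,0,0,0,0,0],
)

```text
clock: 45.15
eef_pos: [579.7, -291.8, 150.9]
eef_rot: [3.135, 1.567, 2.33]
wrist_force: [-0.1, -0.5, -0.6]
finger_gap: 8.7
```

```bash
python3 -c "
from h import *
st=manip.read_state(); print(st['eef_pos'].round(1),inU(st['eef_pos']),st['wrist_force'].round(1),st['moment'].round(2))"
```

```text
[ 579.7 -291.8  150.9] [-136.8  -75.9  150.9] [-0.1 -0.5 -0.6] [-0.05  0.02  0.02]
```

Call:
step_arm(
  commands=[0.001,0,0,0,0,0,0,0,0,0,0,0,0,0],
)

```text
clock: 45.4
eef_pos: [579.8, -291.8, 150.0]
eef_rot: [3.119, 1.567, 2.314]
wrist_force: [-0.2, -0.3, 0.8]
finger_gap: 8.9
```

Call:
step_arm(
  commands=[0,0,0,0,0,0,0.013,0,0,0,0,0,0,0.018,0,0,0,0,0,0,0.018,0,0,0,0,0,0,0.018],
)

```text
clock: 45.9
eef_pos: [579.7, -291.8, 149.9]
eef_rot: [-3.137, 1.567, 2.341]
wrist_force: [-0.1, 0.4, 0.2]
finger_gap: 18.3
```

Call:
step_arm(
  commands=[-0.015,0,0,0,0,0,0.018,-0.02,0,0,0,0,0,0.018,-0.04,0,0,0,0,0,0.018,-0.025,0,0,0,0,0,0.018],
)

```text
clock: 46.4
eef_pos: [580.3, -292.2, 253.3]
eef_rot: [2.161, 1.57, 1.356]
wrist_force: [0.5, -0.7, 0.3]
finger_gap: 18.1
```

```bash
python3 -c "
from h import *
st=manip.read_state(); print(st['eef_pos'].round(1),inU(st['eef_pos']),st['wrist_force'].round(1),st['joints'].round(2))
im=manip.camera('wrist').copy(); c=cam('wrist',st); b=U(-137,-76,0)
n,e,p=fitspecs(im,c,b[0],b[1],-46.4,zp=184); print(n,e,p,inU([*p[:2],184]))
a=np.radians(p[2])
for q in ((0,-66),(0,0),(0,66),(88,66),(88,-66)):
    u,v=proj(c,[p[0]+np.cos(a)*q[0]-np.sin(a)*q[1],p[1]+np.sin(a)*q[0]+np.cos(a)*q[1],184])[0]; cv2.circle(im,(int(u),int(v)),3,(255,0,0),-1)
cv2.imwrite('pics/w9.png',im[:,:,::-1])
im=manip.camera('top'); c=cam('top'); n,e,p=fitspecs(im,c,511,359,5.5); print(n,e,p,go([p[0],p[1],235],p[2]))"
```

```text
[ 580.3 -292.2  253.3] [-136.1  -75.8  253.3] [ 0.5 -0.7  0.3] [-0.52  0.5   1.09  0.    1.56  0.28]
2836 4.41 [ 577.3 -290.5  -45.7] [-139.4  -76.8  184. ]
41 0.91 [511.8 361.5   5.6] (array([  18.5,  403.6, -519.2]), array([-51.7,   0.2,  -0. ]))
```

View pics/w9.png

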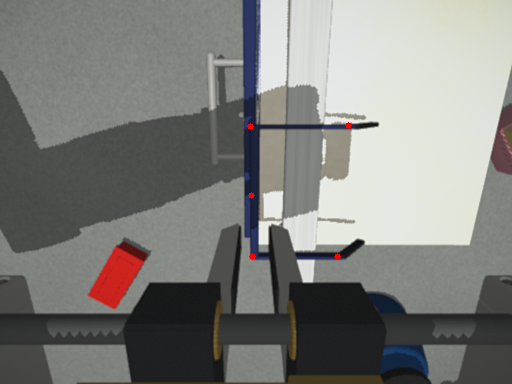

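Spectacles hang across the rail: brow bar (251,126-256), arms crossing the rail, markers drawn for the hung height fit. Now the second pair.

Call:
step_arm(
  commands=[0,0.0288,-0.0371,0,0,0,0.03,0,0.0288,-0.0371,0,0,0,0.03,0,0.0288,-0.0371,0,0,0,0.03,0,0.0288,-0.0371,0,0,0,0.03,0,0.0288,-0.0371,0,0,0,0.03],
)

```text
clock: 47.12
eef_pos: [554.5, -57.0, 249.8]
eef_rot: [-3.021, 1.567, 2.457]
wrist_force: [0.3, -0.3, 0.5]
finger_gap: 30.3
```

Call:
step_arm(
  commands=[0,0.0288,-0.0371,0,0,0,0.03,0,0.0288,-0.0371,0,0,0,0.03,0,0.0288,-0.0371,0,0,0,0.03,0,0.0288,-0.0371,0,0,0,0.03,0,0.0288,-0.0371,0,0,0,0.03],
)

```text
clock: 47.75
eef_pos: [529.7, 176.4, 250.5]
eef_rot: [-2.962, 1.567, 2.516]
wrist_force: [0.7, 0.3, 0.5]
finger_gap: 29.8
```

Call:
step_arm(
  commands=[0,0.0288,-0.0371,0,0,0,0.03,0,0.0288,-0.0371,0,0,0,0.03,0,0.0288,-0.0371,0,0,0,0.03,0,0.0278,-0.036,0,0,0,0.03,0.01,0,0,-10.3,0,0,0.03],
)

```text
clock: 48.38
eef_pos: [509.6, 362.9, 240.7]
eef_rot: [3.044, 1.567, 2.424]
wrist_force: [-0.4, -0.7, 0.2]
finger_gap: 30.0
```

Call:
step_arm(
  commands=[0.03,0,0,-10.3,0,0,0.03,0.03,0,0,-10.3,0,0,0.03,0.03,0,0,-10.3,0,0,0.03,0.02,0,0,-10.3,0,0,0.03,0,0,0,0,0,0,0.03],
)

```text
clock: 49.0
eef_pos: [509.4, 360.1, 129.8]
eef_rot: [2.934, 1.565, 3.027]
wrist_force: [-0.3, 0.4, -0.7]
finger_gap: 29.9
```

```bash
python3 -c "
from h import *
st=manip.read_state(); print(st['eef_pos'].round(1),st['joints'].round(2),st['finger_gap'])
im=manip.camera('wrist'); c=cam('wrist',st)
n,e,p=fitspecs(im,c,513,358,5.5); print(n,e,p,go([p[0],p[1],5.5],p[2]))"
```

```text
[509.4 360.1 129.8] [0.55 0.51 1.35 0.   1.28 0.46] 29.925075246811637
1526 1.62 [511.7 361.9   5.5] (array([125.8,   1. ,   2.3]), array([-0.3, -0.2, -0.1]))
```

Call:
step_arm(
  commands=[0.04,0.001,0.0023,0,0,0,0.03,0.04,0,0,0,0,0,0.03,0.03,0,0,0,0,0,0.03,0.0145,0,0,0,0,0,0.03,0,0,0,0,0,0,0.03],
)

```text
clock: 49.68
eef_pos: [512.3, 362.2, 7.5]
eef_rot: [2.26, 1.567, 2.352]
wrist_force: [1.0, 0.0, 0.8]
finger_gap: 29.9
```

Call:
step_arm(
  commands=[0,0,0,0,0,0,0.0,0,0,0,0,0,0,0.0,0,0,0,0,0,0,0.0,0,0,0,0,0,0,0.0],
)

```text
clock: 50.18
eef_pos: [512.6, 362.4, 8.2]
eef_rot: [1.818, 1.567, 1.912]
wrist_force: [-0.1, -0.5, 6.9]
finger_gap: 8.8
```

Call:
step_arm(
  commands=[-0.03,0,0,0,0,0,0,-0.05,0,0,0,0,0,0,-0.06,0,0,0,0,0,0,-0.065,0,0,0,0,0,0,0,0,0,0,0,0,0],
)

```text
clock: 50.8
eef_pos: [514.1, 362.5, 215.4]
eef_rot: [0.853, 1.562, 0.946]
wrist_force: [0.1, 0.6, -0.2]
finger_gap: 8.9
```

```bash
python3 -c "
from h import *
st=manip.read_state(); print(st['eef_pos'].round(1),st['finger_gap'],st['wrist_force'].round(1),st['joints'].round(2))
print(go(U(-137,76,215),-46.45))"
```

```text
[514.1 362.5 215.4] 8.853643148608018 [ 0.1  0.6 -0.2] [0.55 0.45 1.23 0.   1.45 0.46]
(array([  -2.7, -563.5,  123.3]), array([51.8,  0.1, -0.5]))
```

Call:
step_arm(
  commands=[0,-0.0433,0.0095,0,0,0,0,0,-0.0433,0.0095,0,0,0,0,0,-0.0433,0.0095,0,0,0,0,0,-0.0433,0.0095,0,0,0,0,0,-0.0433,0.0095,0,0,0,0],
)

```text
clock: 51.42
eef_pos: [580.2, 149.1, 207.9]
eef_rot: [2.519, 1.566, 2.613]
wrist_force: [-0.1, 0.1, -0.7]
finger_gap: 8.6
```

Call:
step_arm(
  commands=[0,-0.0433,0.0095,0,0,0,0,0,-0.0433,0.0095,0,0,0,0,0,-0.0433,0.0095,0,0,0,0,0,-0.0433,0.0095,0,0,0,0,0,-0.0433,0.0095,0,0,0,0],
)

```text
clock: 52.05
eef_pos: [647.8, -61.9, 207.1]
eef_rot: [2.433, 1.566, 2.527]
wrist_force: [0.7, 0.7, -1.0]
finger_gap: 8.6
```

Call:
step_arm(
  commands=[-0.003,-0.0433,0.0095,0,0,0,0,-0.003,-0.0433,0.0095,0,0,0,0,0,-0.0433,0.0095,0,0,0,0,0,0,0,10.35,0,0,0,0,0,0,10.35,0,0,0],
)

```text
clock: 52.68
eef_pos: [688.1, -187.8, 212.1]
eef_rot: [2.794, 1.565, 2.52]
wrist_force: [-0.7, 0.0, -0.0]
finger_gap: 8.7
```

Call:
step_arm(
  commands=[0,0,0,10.35,0,0,0,0,0,0,10.35,0,0,0,0,0,0,10.35,0,0,0,0,0,0,0,0,0,0,0,0,0,0,0,0,0],
)

```text
clock: 53.3
eef_pos: [688.3, -187.1, 213.3]
eef_rot: [-3.052, 1.567, 2.426]
wrist_force: [0.3, 0.3, -0.7]
finger_gap: 8.9
```

```bash
python3 -c "
from h import *
st=manip.read_state(); print(st['eef_pos'].round(1),inU(st['eef_pos']),st['finger_gap'],st['joints'].round(2))
print(go(U(-137,80,152),-46.45))"
```

```text
[ 688.3 -187.1  213.3] [-137.8   74.9  213.3] 8.86160423981253 [-0.32  0.68  0.9   0.    1.57  0.49]
(array([61.3,  5.1,  1.1]), array([ 0.3, -0.2,  0. ]))
```

Call:
step_arm(
  commands=[0.02,0.005,0.001,0,0,0,0,0.02,0,0,0,0,0,0,0.014,0,0,0,0,0,0,0.005,0,0,0,0,0,0,0,0,0,0,0,0,0],
)

```text
clock: 53.92
eef_pos: [692.7, -184.3, 154.9]
eef_rot: [-3.138, 1.567, 2.336]
wrist_force: [0.0, 0.0, 0.4]
finger_gap: 8.5
```

Call:
step_arm(
  commands=[0.001,0,0,0,0,0,0,0.001,0,0,0,0,0,0,0.001,0,0,0,0,0,0,0,0,0,0,0,0,0],
)

```text
clock: 54.42
eef_pos: [692.6, -184.3, 151.9]
eef_rot: [-3.14, 1.567, 2.334]
wrist_force: [0.2, 0.4, -0.2]
finger_gap: 9.1
```

```bash
python3 -c "
from h import *
st=manip.read_state(); print(st['eef_pos'].round(1),inU(st['eef_pos']),st['wrist_force'].round(1),st['moment'].round(2))"
```

```text
[ 692.6 -184.3  151.9] [-136.9   79.9  151.9] [ 0.2  0.4 -0.2] [-0.02 -0.02 -0.02]
```

Call:
step_arm(
  commands=[0.0015,0,0,0,0,0,0,0,0,0,0,0,0,0],
)

```text
clock: 54.68
eef_pos: [692.6, -184.4, 150.5]
eef_rot: [3.125, 1.567, 2.316]
wrist_force: [-1.5, 0.0, -0.5]
finger_gap: 8.6
```

Call:
step_arm(
  commands=[0,0,0,0,0,0,0.013,0,0,0,0,0,0,0.018,0,0,0,0,0,0,0.018,0,0,0,0,0,0,0.018],
)

```text
clock: 55.18
eef_pos: [692.6, -184.3, 150.4]
eef_rot: [3.137, 1.567, 2.328]
wrist_force: [0.4, 0.4, 0.8]
finger_gap: 17.5
```

Call:
step_arm(
  commands=[-0.015,0,0,0,0,0,0.018,-0.02,0,0,0,0,0,0.018,-0.04,0,0,0,0,0,0.018,-0.025,0,0,0,0,0,0.018],
)

```text
clock: 55.68
eef_pos: [693.1, -184.7, 254.0]
eef_rot: [1.983, 1.569, 1.174]
wrist_force: [0.3, 0.5, 0.8]
finger_gap: 17.6
```

Call:
step_arm(
  commands=[0,0,-0.04,0,0,0,0.018,0,0,-0.04,0,0,0,0.018,0,0,-0.04,0,0,0,0.018,0,0,-0.04,0,0,0,0.018,0,0,0,0,0,0,0.018],
)

```text
clock: 56.3
eef_pos: [581.7, -67.3, 253.2]
eef_rot: [2.375, 1.569, 1.567]
wrist_force: [0.4, 0.0, -0.5]
finger_gap: 18.1
```

```bash
python3 -c "
from h import *
st=manip.read_state(); print(st['eef_pos'].round(1),inU(st['eef_pos']),st['wrist_force'].round(1))
w=manip.camera('wrist'); c=cam('wrist',st)
for y in (-76,80):
    b=U(-137,y,0); n,e,p=fitspecs(w,c,b[0],b[1],-46.4,zp=182); print(n,e,p,inU([*p[:2],182]))
s=manip.camera('scene'); o=np.zeros((384,800,3),np.uint8); o[:,:400]=cv2.resize(w,(400,300))[:300].repeat(1,0) if 0 else 0
o[:300,:400]=cv2.resize(w,(400,300)); o[:384,405:795]=cv2.resize(s[200:384,60:247],(390,384),interpolation=cv2.INTER_CUBIC)
cv2.imwrite('pics/fin.png',o[:,:,::-1])
t=manip.camera('top'); c=cam('top')
for n,z in (('tip_box',62),('bottle',75)):
    for d in manip.outline_of(n,'top')[:1]: print(n,d['score'],d['centre'])"
```

```text
[581.7 -67.3 253.2] [-298.1   80.2  253.2] [ 0.4  0.  -0.5]
2866 6.42 [ 578.9 -291.5  -46. ] [-137.6  -76.3  182. ]
6643 8.69 [ 691.  -184.8  -46.2] [-137.7   78.4  182. ]
tip_box 0.76 [127.0, 279.6]
bottle 0.7 [128.3, 198.2]
```

View pics/fin.png

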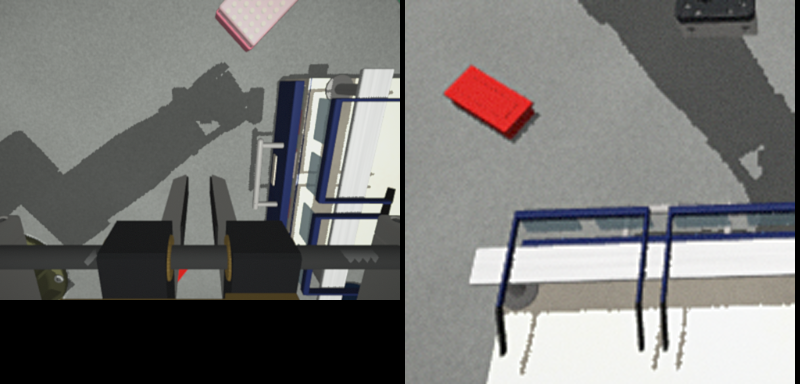

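```bash
python3 -c "
from h import *
st=manip.read_state(); c=cam('wrist',st)
for x in (-190,-196,-202): print(x,(proj(c,[U(x,60,65),U(x,-60,65)])).round(1))
w=cv2.imread('pics/fin.png')[:300,:400]; w=cv2.cvtColor(cv2.resize(w,(512,384)),cv2.COLOR_BGR2GRAY)
print([(r,int(330+np.argmax(w[r,320:350].astype(int)))-10, w[r,322:350:2].tolist()) for r in (195,215,235)])
manip.sign_off() if False else None"
```

```text
-190 [[332.4 183.3]
 [326.1 261.4]]
-196 [[328.  183.3]
 [322.1 261.4]]
-202 [[323.6 183.3]
 [318.  261.4]]
[(195, 332, [94, 83, 83, 106, 160, 193, 178, 147, 144, 147, 146, 142, 101, 68]), (215, 331, [81, 82, 105, 149, 185, 181, 148, 146, 145, 143, 140, 97, 70, 65]), (235, 329, [81, 84, 136, 179, 184, 153, 119, 116, 125, 113, 106, 73, 36, 98])]
```

The bar's bright edge is at column 331-332, where q=0 predicts about 332, so the drawer is shut. Everything else checks out, so I'm handing in.

```bash
python3 -c "
from cell import manip
print(manip.sign_off())"
```

```text
the job is handed in; nothing more can be done
None
```

The job is done and handed in at about 56 s on the robot's clock; it gave no verdict.

**What I did:** I pulled the drawer about 160 mm open by its handle. The three pink troughs went in side by side, flat and lid up, and I pushed the drawer shut until it hit the end stop. Then I hung both pairs of spectacles over the rail, lenses to the front.

**Last checks:**
- **Drawer:** it stopped moving under about 60 N of push. The final wrist picture puts the handle where a shut drawer predicts.
- **Troughs:** the last wrist look before closing showed all three at the size and height expected on the drawer floor. I could not see inside once it was shut.
- **Spectacles:** both pairs are square to the rail within about 1°. Their midpoints are about 2 mm from its middle line, at y = -76 and +78 mm. The last fits had large residuals (6 to 9 mm) because the navy drawer front got into them. The picture does show both pairs hanging properly.
- **Tip box and bottle:** both are within about 1 pixel of where they started in the top camera.
- **Robot:** clear of everything at the end.

**What disagreed:** my first hook-and-pull and my first pinch both missed the handle. The fingers really end about 20 mm higher than the reported TCP. I worked that out from the pictures and lowered every later grasp to match. The contact readings agreed, with grips of 10, 52 and 9 mm on the handle, troughs and spectacles.

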